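# Strip the lock from a mailbox door: hang up the cam, unscrew the handed cap and hold it

## Robot

A 7-joint arm with a two-finger parallel gripper is mounted at the origin on the work surface. World frame = base frame: x ahead of the robot, y to its left, z up, the work surface at z = 0. Lengths are in m, angles in degrees, forces in N, time in s.
With the tool pointing down it reaches from about 0.35 to 0.9 m from the base axis. Payload 8.1 kg.
Tool frame: the origin (TCP) lies at the very end of the fingers, on their centre line; the grasp point (between the pads) lies 19 mm behind it; z points along the fingers, y is the direction in which the jaws open and shut (so a half turn about z gives the same grasp; the last joint's range is limited). The gripper opens to 92 mm and grips with 3 to 60 N. Pads are 19 mm wide; open, the fingers measure 130 mm over their backs; the gripper's body (75 mm by 190 mm) begins 47 mm behind the grasp point.
Start: joints at [68.434, 24.895, 1.432, 90.138, -0.665, 64.973, -4.303], TCP at [0.169, -0.602, 0.203] pointing down, gripper open.
Joint ranges: [-149.89, 149.89], [-25.12, 119.58], [-72.63, 75.52], [4.76, 147.25], [-75.54, 255.54], [6.69, 114.76], [-157.13, 157.13]. Speed limits (degrees/s): [127.2, 127.2, 172.46, 172.46, 180, 180, 180].

## Interface

Orientations are given as a 3x3 rotation matrix whose columns are the frame's x, y, z axes.
In Python, from rig import monitor, read_camera, calibration, finish_job, spotter gives the robot as it stands.
- The arm moves only by the tool move_arm, never from a script. Its argument "increments" is a list of rows, each an object with "slide": the shift along the tool's x, y, z in m, a list of three; "twist": the turn about the tool's z in degrees. A call has exactly 10 rows; each row shifts and turns the commanded pose from where the row before left it, along the tool's axes as they then stand; what a row does not reach is not made up. A row lasts 1/10 s, in which the tool goes at most 50 mm and 8.59 degrees, less where a joint would pass 70% of its speed; a pose out of reach is approached as far as the arm can. A call with a gripper value outside its range is refused whole. "gripper" is the finger opening in m, from 0 to 0.0918, set as the call begins (left out, the last holds). The fingers move at their own pace and stop on an object; the grip force is fixed at half the most. Time passes only in rows, so rows that do not move let the fingers close, or fill a call up. It gives the time, the measured TCP pose, the force and the opening at its end, in the units of the state.
- monitor.read_state(): the state, without advancing time (a new reading comes with each control period).
- read_camera(name): name is "scene" or "top" or "wrist"; returns the picture (480x640x3 uint8, blue, green, red); there is no depth.
- calibration(name): a dict with "fx", "fy", "cx", "cy" (pixels), "R" (3x3) and "t" (3): a world point X has camera coordinates R X + t. Camera axes: x right, y down, z forward; pixel columns grow to the right and rows downward; lengths in m; the calibration is good to about 2 mm. A picture is of the moment at which its call begins: read the wrist's pose just before it. calibration takes no time and is no camera call; for the wrist camera it gives the pose at the moment of the call.
- finish_job(): hands the job in, once; it reports no verdict.
Trained networks look in the newest picture that a camera, given by its name, has taken for a name from the list of things; names that differ only in an ending like _2 or _b are one class to them, and where a whole thing is asked for, a point or a joint stands for the part that bears it (a point fixed in the world has none). Each returns a list of dicts, best first, with "score" (0 to 1); they miss things now and then, are a little off and sometimes report something else, mostly with a low value. They report only what shows in the picture. A call takes as long as a camera call.
- spotter.silhouettes(target, camera): "pixels" (480x640 bool, what is visible of it) and "rect" ([left, top, width, height] as shares, 0 to 1, of the picture: columns of its width, rows of its height, round what is visible of it).
- spotter.tip_of(target, camera): "at" ([column, row] as shares, 0 to 1, of the picture: columns of its width, rows of its height: a listed point, or the origin of a listed thing).
The state is a dict: "time_s": time; "qpos": joint angles; "joint_velocities": joint speeds; "joint_torque": joint torques, N m; "position": TCP position; "orientation": TCP orientation; "wrist_force": force on the tool from outside, world axes, zero at the start; "moment": the same for the moment, N m; "opening": finger opening in m.
Only numpy, scipy, OpenCV 4.12 (cv2) and the standard library are available. Lean on these libraries where they do the work, as an engineer would, in place of code of your own. Each camera call takes 0.05 s, during which the arm holds its last target.

## Task

The lock is being changed on the mailbox door that lies face down on the bench. The cam's screw is already out: lift the flat cam off the lock, hang it by its hole on the long upturned hook of the key rack and let go of it. Then undo the ribbed screw cap that was under it, whose thread may be left- or right-handed (try both ways), lift it about 10 cm straight up off the lock and finish still holding it there; leave the spare lock and the padlock where they are.

Things in the scene. Friction and masses are not known exactly. Their poses are not given: they have to be found in the camera images.
- door: The mailbox door, fixed: cream steel panel 170 x 280 mm (x by y), 18 mm thick, face down on the bench (bench z = 0). Origin under its middle, z up, x away from the robot. The letter-slot hood, a box 30 mm high on the panel, runs along the far side; its near face is 81 mm beyond the lock's axis.
- lock_foot (a point): Where the lock's axis meets the door's upper face, 18 mm above the bench; axes as the door's. The lock's steel barrel, 18 mm across, rises 23.5 mm from here; its 9 mm square end reaches 34.5 mm.
- cap_mid (a point): Centre (half-way up) of the ribbed brass screw cap: round, 40 mm across, 24 mm high, 60 to 130 g, 21 mm hole in its top; z up its axis, x starts along the door's x. Stands on the door round the barrel on a coarse thread; its hand varies from run to run. Wrong way: hard stop after 4 degrees. Right way: turns freely, level or rising up to 5 mm, lifts off only at 120 to 145 degrees; hard stop at 147.
- cam_hole (a point): Centre of the cam's hole, half-way through. The cam is a loose flat steel bar 58 x 26 x 4 mm, 35 to 65 g; 12 mm square hole, centre 15 mm from one end. x runs from the hole along the bar to its far end (43 mm), z normal to the bar. It starts level on the cap's top (24 to 28 mm above the panel), hole around the lock's square end, far end towards the robot.
- cam_tongue (a point): The place to grasp the cam: middle of its tongue, on the bar's centre line 31 mm from the hole's centre, axes as the cam's. 26 mm wide here; just outside the cap's rim, 24 mm clear above the panel.
- rack: The key rack, fixed: wooden foot 100 x 180 x 12 mm (x by y by z) and behind it an open steel frame 157 mm high. Origin under the foot's middle, z up, x away from the robot. The frame stands 30 mm behind the origin (+x). One long hook above, two short hooks with keys close to the frame below.
- hook_tip (a point): Top of the long hook's upturned rounded tip, 157.5 mm above the bench; axes as the rack's. The hook is 5 mm wire: level for 50 mm from the frame towards the robot (-x of the rack), then straight up 20 mm to this tip.
- hook_bend (a point): The bend of that hook, on the wire's centre line, 22.5 mm straight below the tip; axes as the rack's. A hung cam has its hole round the wire at this height, here or nearer the frame, and dangles.
- spare_lock: Bystander: spare lock, flange 36 mm, barrel 23 mm across, 38 mm high, standing on the bench between door and rack; origin under its centre. Leave alone.
- padlock: Bystander: brass padlock, body 28 x 42 x 34 mm, lying between door and rack; origin under its body. Leave alone.

How it is judged:
By the outcome, as a careful person would: the job done as asked, in the order asked, and still so for the second after the job is handed in, while the arm keeps its last pose, push and grip.
It also fails if it takes over 58 s, if anything falls off the work surface, if the arm or the gripper's body presses on something with over 40 N, if the wrist force passes 120 N, or if a joint passes its speed limit or range.

## Working session

There is one attempt and no reset: what is moved stays moved. The work goes in short steps, Python scripts to look and compute and a tool call to move; the robot and the scene stay as the last step left them, time stands still between calls to the robot, and variables do not carry over. Pictures are saved under pics/ and viewed, and the job is handed in when it is done.

Besides the shell and the picture viewer there is one more tool, called after "Request:" as a command line: name --argument value ..., lists and objects as JSON in quotes. move_arm: Moves the arm, as the interface text tells. Its arguments: {"type":"object","properties":{"increments":{"type":"array"},"gripper":{"type":"number"}},"required":["increments"]}

```bash
mkdir -p pics; ls; cat > h.py <<'E'
import numpy as np, cv2, json
from rig import monitor, read_camera, calibration, finish_job, spotter
def st():
    s=monitor.read_state(); 
    print('t',round(s['time_s'],2),'pos',np.round(s['position'],4),'open',round(s['opening'],4),'F',np.round(s['wrist_force'],1)); print(np.round(s['orientation'],3).tolist(),'q',np.round(s['qpos'],1)); return s
def ray(c,share):
    u,v=share[0]*640,share[1]*480
    R=np.array(c['R']);t=np.array(c['t'])
    d=R.T@np.array([(u-c['cx'])/c['fx'],(v-c['cy'])/c['fy'],1]); o=-R.T@t
    return o,d/np.linalg.norm(d)
def tri(rays):
    A=np.zeros((3,3));b=np.zeros(3)
    for o,d in rays:
        P=np.eye(3)-np.outer(d,d);A+=P;b+=P@o
    x=np.linalg.solve(A,b)
    return x,[np.linalg.norm((np.eye(3)-np.outer(d,d))@(x-o))*1000 for o,d in rays]
def proj(c,X):
    p=np.array(c['R'])@np.array(X)+np.array(c['t']); return np.array([c['fx']*p[0]/p[2]+c['cx'],c['fy']*p[1]/p[2]+c['cy']])
def atz(r,z):
    o,d=r; return o+d*(z-o[2])/d[2]
E
python3 - <<'E'
from h import *
st()
for n in ['scene','top','wrist']:
    im=read_camera(n); cv2.imwrite(f'pics/{n}0.png',im)
    c=calibration(n); print(n,c['fx'],np.round(-np.array(c['R']).T@np.array(c['t']),3))
st()
E
```

```text
pics
t 0.0 pos [ 0.1688 -0.6012  0.2026] open 0.0918 F [ 0.1 -0.4 -0.1]
[[0.963, 0.27, -0.001], [0.27, -0.963, 0.002], [-0.0, -0.002, -1.0]] q [68.4 24.9  1.4 90.2 -0.7 65.  -4.3]
scene 547.9871198722881 [ 1.022 -0.575  0.573]
top 546.6717970564291 [ 0.498 -0.019  0.919]
wrist 367.9868931930793 [ 0.246 -0.58   0.383]
t 0.15 pos [ 0.1688 -0.6013  0.2028] open 0.0914 F [ 0.2 -0.8 -0.2]
[[0.963, 0.27, -0.0], [0.27, -0.963, 0.001], [-0.0, -0.001, -1.0]] q [68.4 24.9  1.4 90.2 -0.7 65.  -4.3]
```

View pics/scene0.png

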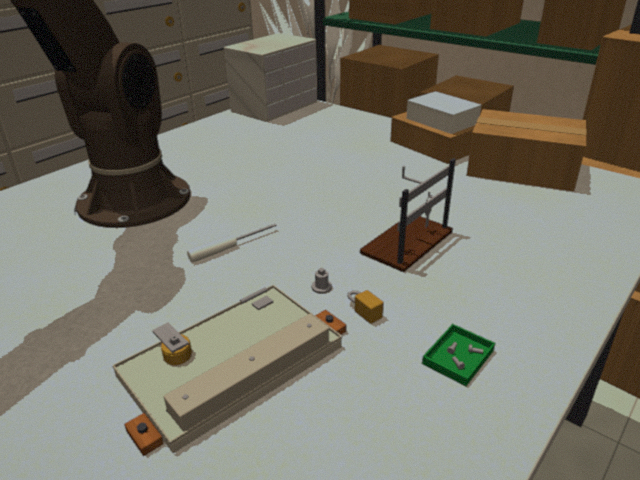

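View pics/top0.png

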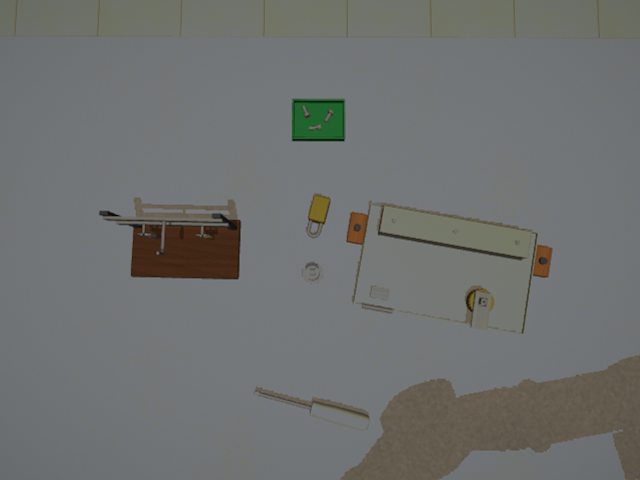

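```bash
python3 - <<'E'
from h import *
C={n:calibration(n) for n in ['scene','top']}
for k in ['lock_foot','cap_mid','cam_hole','cam_tongue','hook_tip','hook_bend','rack','door','spare_lock','padlock']:
    rs=[]
    for n in ['scene','top']:
        r=spotter.tip_of(k,n)
        print(k,n,[(round(x['score'],2),np.round(np.array(x['at'])*[640,480],1).tolist()) for x in r[:3]])
        if r: rs.append(ray(C[n],r[0]['at']))
    if len(rs)==2:
        x,e=tri(rs); print('   ',np.round(x,4),np.round(e,1))
st()
E
```

```text
lock_foot scene [(0.84, [177.7, 353.9])]
lock_foot top [(0.74, [479.5, 302.4]), (0.66, [483.8, 302.0])]
    [ 0.4931 -0.2639  0.0223] [1.3 1.3]
cap_mid scene [(0.96, [174.7, 350.4])]
cap_mid top [(0.54, [477.8, 301.8])]
    [ 0.4918 -0.2627  0.0272] [2.2 2.2]
cam_hole scene [(0.88, [175.0, 342.4]), (0.25, [230.8, 362.9])]
cam_hole top [(0.86, [483.0, 304.9])]
    [ 0.4899 -0.2634  0.042 ] [2.1 2.1]
cam_tongue scene [(0.86, [161.8, 331.3])]
cam_tongue top [(0.77, [477.9, 318.8])]
    [ 0.4642 -0.2587  0.045 ] [3.8 3.8]
hook_tip scene [(0.59, [403.0, 165.2])]
hook_tip top [(0.66, [155.5, 251.9])]
    [0.5581 0.2225 0.158 ] [1.6 1.6]
hook_bend scene [(0.87, [402.4, 178.3])]
hook_bend top [(0.65, [162.6, 253.9])]
    [0.5583 0.221  0.1321] [0.4 0.4]
rack scene [(0.8, [407.9, 244.6])]
rack top [(0.59, [186.3, 246.6])]
    [ 0.581   0.2221 -0.0036] [1.1 1.1]
door scene [(0.57, [231.9, 359.8])]
door top [(0.97, [444.3, 269.3])]
    [ 0.5474 -0.2117  0.0036] [1. 1.]
spare_lock scene [(0.63, [316.6, 287.8]), (0.55, [404.1, 163.8])]
spare_lock top [(0.45, [186.7, 249.2])]
    [ 0.5217  0.1557 -0.0559] [96.9 96.9]
padlock scene [(0.79, [365.8, 312.9]), (0.55, [403.2, 165.3])]
padlock top [(0.58, [320.2, 209.7])]
    [ 0.6434 -0.0057  0.0067] [2.4 2.4]
t 1.15 pos [ 0.169  -0.6017  0.2034] open 0.0916 F [-0.1 -0.9  0.4]
[[0.963, 0.27, -0.0], [0.27, -0.963, -0.0], [-0.0, 0.0, -1.0]] q [68.4 24.9  1.4 90.1 -0.7 65.  -4.3]
```

```bash
cat >> h.py <<'E'
def plan(tgt,yaw,n=10,start=None,total=10):
    """yaw of tool x in deg; prints n rows (padded to total)"""
    s=monitor.read_state(); p=np.array(s['position']) if start is None else np.array(start[0])
    R=np.array(s['orientation']); y0=np.degrees(np.arctan2(R[1,0],R[0,0])) if start is None else start[1]
    if yaw is None: yaw=y0
    dy=(yaw-y0+180)%360-180; tgt=np.array(tgt,float); tw=round(-dy/n,2)
    rows=[]; cy=y0; cp=p.copy()
    for i in range(n):
        w=p+(tgt-p)*(i+1)/n-cp
        c,sn=np.cos(np.radians(cy)),np.sin(np.radians(cy))
        A=np.array([[c,sn,0],[sn,-c,0],[0,0,-1]])
        sl=np.round(A.T@w,4); cp=cp+A@sl; cy-=tw
        rows.append({"slide":sl.tolist(),"twist":tw})
    rows+= [{"slide":[0,0,0],"twist":0}]*(total-n)
    print('end',np.round(cp,4),round(cy,2)); print(json.dumps(rows))
    return cp,cy
E
python3 - <<'E'
from h import *
a=cv2.imread('pics/top0.png')
cv2.imwrite('pics/top_l.png',cv2.resize(a[180:300,80:250],None,fx=4.5,fy=4.5,interpolation=cv2.INTER_CUBIC))
cv2.imwrite('pics/top_r.png',cv2.resize(a[190:345,340:560],None,fx=3.6,fy=3.6,interpolation=cv2.INTER_CUBIC))
e=plan([0.46,-0.259,0.205],-10.3)
E
```

```text
end [ 0.46  -0.259  0.205] -10.31
[{"slide": [0.0373, -0.0251, -0.0002], "twist": 2.6}, {"slide": [0.0361, -0.0268, -0.0001], "twist": 2.6}, {"slide": [0.0348, -0.0284, -0.0002], "twist": 2.6}, {"slide": [0.0336, -0.03, -0.0001], "twist": 2.6}, {"slide": [0.0321, -0.0314, -0.0002], "twist": 2.6}, {"slide": [0.0307, -0.0329, -0.0001], "twist": 2.6}, {"slide": [0.0291, -0.0342, -0.0002], "twist": 2.6}, {"slide": [0.0276, -0.0355, -0.0001], "twist": 2.6}, {"slide": [0.0259, -0.0368, -0.0002], "twist": 2.6}, {"slide": [0.0243, -0.0378, -0.0002], "twist": 2.6}]
```

View pics/top_l.png

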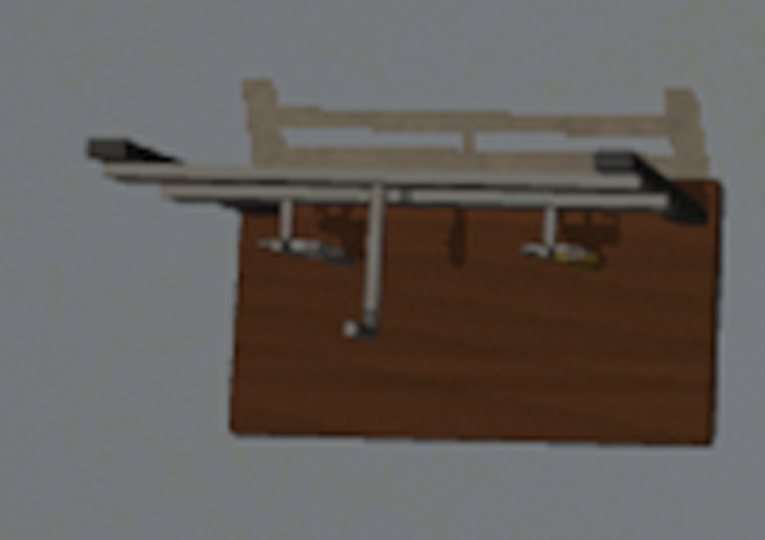

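View pics/top_r.png

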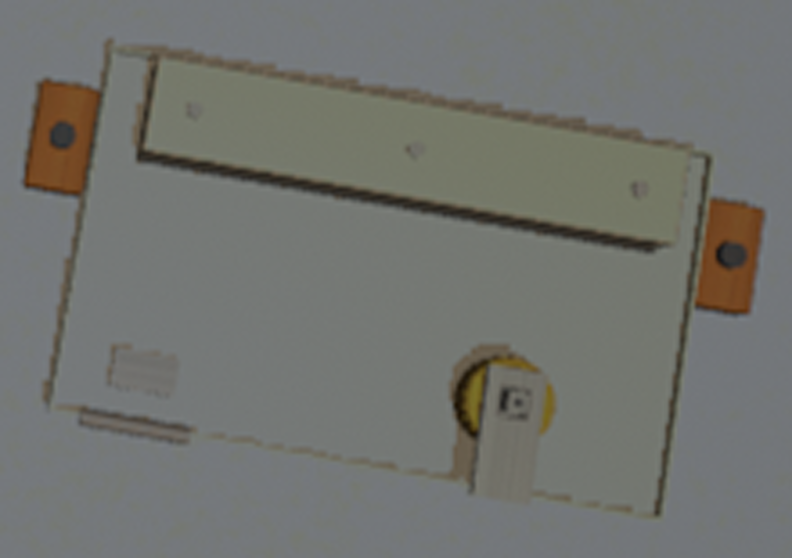

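Request:
move_arm --increments '[{"slide": [0.0373,-0.0251,0],"twist": 2.6},{"slide": [0.0361,-0.0268,0],"twist": 2.6},{"slide": [0.0348,-0.0284,0],"twist": 2.6},{"slide": [0.0336,-0.03,0],"twist": 2.6},{"slide": [0.0321,-0.0314,0],"twist": 2.6},{"slide": [0.0307,-0.0329,0],"twist": 2.6},{"slide": [0.0291,-0.0342,0],"twist": 2.6},{"slide": [0.0276,-0.0355,0],"twist": 2.6},{"slide": [0.0259,-0.0368,0],"twist": 2.6},{"slide": [0.0243,-0.0378,0],"twist": 2.6}]'

```text
time_s: 2.15
position: [0.461, -0.2576, 0.2037]
orientation: [[0.983, -0.181, 0.001], [-0.181, -0.983, -0.0], [0.001, 0.0, -1.0]]
wrist_force: [0.8, -0.9, 0.2]
opening: 0.0915
```

```bash
python3 - <<'E'
from h import *
st()
im=read_camera('wrist'); c=calibration('wrist'); cv2.imwrite('pics/w1.png',im)
np.savez('w1.npz',**{k:np.array(v) for k,v in c.items()})
o=-np.array(c['R']).T@np.array(c['t']); print(np.round(o,4),np.round(c['R'],3).tolist())
for k,z in [('lock_foot',.018),('cap_mid',.03),('cam_hole',.044),('cam_tongue',.044)]:
    r=spotter.tip_of(k,'wrist')
    print(k,[(round(x['score'],2),np.round(np.array(x['at'])*[640,480],1).tolist()) for x in r[:3]], np.round(atz(ray(c,r[0]['at']),z),4) if r else 0)
st()
E
```

```text
t 2.15 pos [ 0.461  -0.2576  0.2037] open 0.0915 F [ 0.8 -0.9  0.2]
[[0.983, -0.181, 0.001], [-0.181, -0.983, -0.0], [0.001, 0.0, -1.0]] q [ 27.1  16.2  -4.7 103.3   1.5  60.6 -78.6]
[ 0.5448 -0.2644  0.384 ] [[-0.176, -0.984, -0.005], [-0.942, 0.167, 0.29], [-0.285, 0.056, -0.957]]
lock_foot [(0.92, [315.3, 176.8])] [ 0.5017 -0.2556  0.018 ]
cap_mid [(0.83, [316.4, 181.5])] [ 0.4985 -0.2561  0.03  ]
cam_hole [(0.74, [312.6, 185.0]), (0.26, [256.9, 135.2])] [ 0.4978 -0.2524  0.044 ]
cam_tongue [(0.61, [313.8, 211.8])] [ 0.4728 -0.249   0.044 ]
t 2.4 pos [ 0.4597 -0.2595  0.2034] open 0.0918 F [-0.3 -0.3 -0.3]
[[0.984, -0.178, -0.0], [-0.178, -0.984, -0.0], [-0.0, 0.001, -1.0]] q [ 27.3  16.2  -4.7 103.3   1.5  60.6 -78.2]
```

View pics/w1.png

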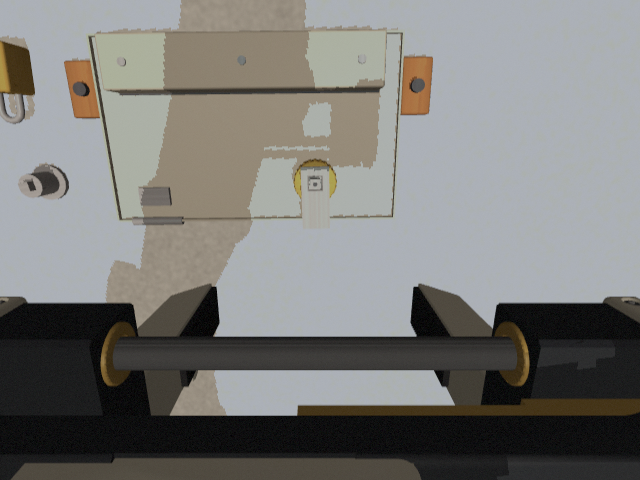

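```bash
python3 - <<'E'
from h import *
st()
c=calibration('wrist');im=read_camera('wrist');  cv2.imwrite('pics/w2.png',im)
cv2.imwrite('pics/w2z.png',cv2.resize(im[140:240,250:390],None,fx=5,fy=5,interpolation=cv2.INTER_CUBIC))
C={n:calibration(n) for n in ['scene','top']}
at={'lock_foot':[(177.7,353.9),(481.,302.2)],'cap_mid':[(174.7,350.4),(477.8,301.8)],'cam_hole':[(175,342.4),(483,304.9)],'cam_tongue':[(161.8,331.3),(477.9,318.8)]}
for k,z in [('lock_foot',.018),('cap_mid',.03),('cam_hole',.044),('cam_tongue',.044)]:
    r=spotter.tip_of(k,'wrist')
    if not r: continue
    rw=ray(c,r[0]['at']); rs=ray(C['scene'],np.array(at[k][0])/[640,480]); rt=ray(C['top'],np.array(at[k][1])/[640,480])
    print(k,round(r[0]['score'],2),np.round(np.array(r[0]['at'])*[640,480],1))
    print('  atz w,s,t',[np.round(atz(q,z),4).tolist() for q in (rw,rs,rt)])
    x,e=tri([rw,rs,rt]); print('  tri',np.round(x,4),np.round(e,1))
st()
E
```

```text
t 2.4 pos [ 0.4597 -0.2595  0.2034] open 0.0918 F [-0.3 -0.3 -0.3]
[[0.984, -0.178, -0.0], [-0.178, -0.984, -0.0], [-0.0, 0.001, -1.0]] q [ 27.3  16.2  -4.7 103.3   1.5  60.6 -78.2]
lock_foot 0.57 [313.7 176.7]
  atz w,s,t [[0.4943, -0.2646, 0.018], [0.4901, -0.2607, 0.018], [0.4926, -0.2686, 0.018]]
  tri [ 0.4944 -0.2651  0.0241] [0.7 1.8 2.5]
cap_mid 0.94 [309.  179.9]
  atz w,s,t [[0.4936, -0.2599, 0.03], [0.4926, -0.2657, 0.03], [0.4933, -0.2601, 0.03]]
  tri [ 0.4923 -0.2617  0.0275] [2.1 3.3 1.3]
cam_hole 0.72 [311.8 184.4]
  atz w,s,t [[0.4908, -0.2622, 0.044], [0.4937, -0.2632, 0.044], [0.4885, -0.2645, 0.044]]
  tri [ 0.4901 -0.263   0.0421] [0.9 1.7 2.5]
cam_tongue 0.62 [312.4 212.9]
  atz w,s,t [[0.4644, -0.2579, 0.044], [0.4598, -0.2605, 0.044], [0.4666, -0.256, 0.044]]
  tri [ 0.4644 -0.2585  0.0451] [0.6 4.1 3.5]
t 2.65 pos [ 0.4593 -0.2602  0.2035] open 0.0914 F [ 0.  -0.3  0.2]
[[0.983, -0.181, -0.0], [-0.181, -0.983, -0.0], [-0.0, 0.0, -1.0]] q [ 27.4  16.2  -4.7 103.3   1.5  60.6 -78.3]
```

View pics/w2z.png

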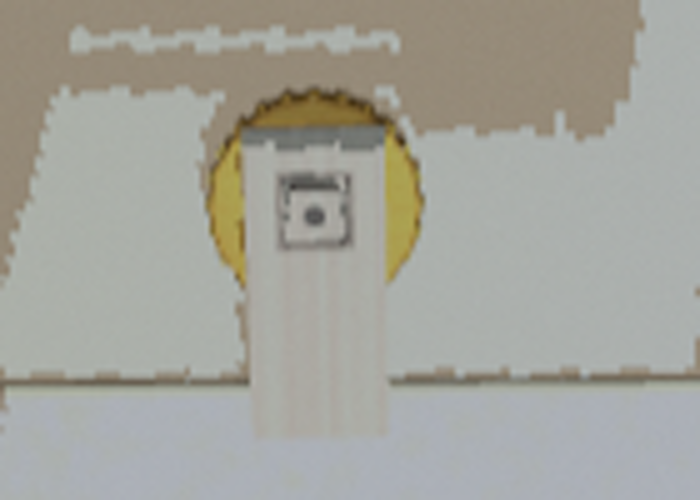

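```bash
python3 - <<'E'
from h import *
c=calibration('wrist')
f=lambda u,v,z: atz(ray(c,[(u/5+250)/640,(v/5+140)/480]),z)
h=f(314,211,.046); e=f(319,437,.046); s=f(315,214,.0525); cap=f(316,195,.042)
print('hole',h,'end',e,'len',np.linalg.norm(e-h),'dir',np.degrees(np.arctan2(*(h-e)[[1,0]])))
print('square end',s,'capL/R',f(209,195,.042),f(424,195,.042))
u=(h-e)/np.linalg.norm(h-e); print('tongue',h-u*.031)
e=plan(list((h-u*.031)[:2])+[.026],None)
E
```

```text
hole [ 0.49251546 -0.26437824  0.046     ] end [ 0.45038636 -0.2574783   0.046     ] len 0.04269040037225107 dir -9.301377015690063
square end [ 0.49283087 -0.26465332  0.0525    ] capL/R [ 0.49839309 -0.24575499  0.042     ] [ 0.49117397 -0.28474308  0.042     ]
tongue [ 0.46192305 -0.25936779  0.046     ]
end [ 0.462  -0.2594  0.026 ] -10.44
[{"slide": [0.0002, -0.0001, 0.0177], "twist": -0.0}, {"slide": [0.0003, -0.0002, 0.0178], "twist": -0.0}, {"slide": [0.0002, -0.0001, 0.0177], "twist": -0.0}, {"slide": [0.0003, -0.0001, 0.0178], "twist": -0.0}, {"slide": [0.0002, -0.0002, 0.0177], "twist": -0.0}, {"slide": [0.0003, -0.0001, 0.0178], "twist": -0.0}, {"slide": [0.0002, -0.0001, 0.0177], "twist": -0.0}, {"slide": [0.0003, -0.0001, 0.0178], "twist": -0.0}, {"slide": [0.0002, -0.0002, 0.0177], "twist": -0.0}, {"slide": [0.0003, -0.0001, 0.0178], "twist": -0.0}]
```

Request:
move_arm --increments '[{"slide": [0.0002,-0.0001,0.0177],"twist": -0.1},{"slide": [0.0003,-0.0002,0.0178],"twist": -0.1},{"slide": [0.0002,-0.0001,0.0177],"twist": -0.1},{"slide": [0.0003,-0.0001,0.0178],"twist": -0.1},{"slide": [0.0002,-0.0002,0.0177],"twist": -0.1},{"slide": [0.0003,-0.0001,0.0178],"twist": -0.1},{"slide": [0.0002,-0.0001,0.0177],"twist": 0},{"slide": [0.0003,-0.0001,0.0178],"twist": 0},{"slide": [0.0002,-0.0002,0.0177],"twist": 0},{"slide": [0.0003,-0.0001,0.0178],"twist": 0}]'

```text
time_s: 3.65
position: [0.4624, -0.2591, 0.0253]
orientation: [[0.985, -0.17, 0.0], [-0.17, -0.985, -0.0], [0.0, 0.0, -1.0]]
wrist_force: [-0.5, -0.2, 0.9]
opening: 0.0917
```

Request:
move_arm --increments '[{"slide": [0,0,0],"twist": 0},{"slide": [0,0,0],"twist": 0},{"slide": [0,0,0],"twist": 0},{"slide": [0,0,0],"twist": 0},{"slide": [0,0,0],"twist": 0},{"slide": [0,0,0],"twist": 0},{"slide": [0,0,0],"twist": 0},{"slide": [0,0,0],"twist": 0},{"slide": [0,0,0],"twist": 0},{"slide": [0,0,0],"twist": 0}]' --gripper 0.02

```text
time_s: 4.65
position: [0.4627, -0.2582, 0.0259]
orientation: [[0.986, -0.169, -0.0], [-0.169, -0.986, -0.0], [-0.0, 0.0, -1.0]]
wrist_force: [-0.1, 0.1, -0.2]
opening: 0.0209
```

```bash
python3 - <<'E'
from h import *
st()
im=read_camera('wrist');  cv2.imwrite('pics/w3.png',im)
st()
E
```

```text
t 4.65 pos [ 0.4627 -0.2582  0.0259] open 0.0209 F [-0.1  0.1 -0.2]
[[0.986, -0.169, -0.0], [-0.169, -0.986, -0.0], [-0.0, 0.0, -1.0]] q [ 26.7  29.   -4.5 113.7   3.6  37.4 -79.8]
t 4.7 pos [ 0.4627 -0.2582  0.0259] open 0.0209 F [-0.5 -0.   0.5]
[[0.986, -0.169, -0.0], [-0.169, -0.986, 0.0], [-0.0, -0.0, -1.0]] q [ 26.7  29.   -4.5 113.7   3.6  37.4 -79.8]
```

View pics/w3.png

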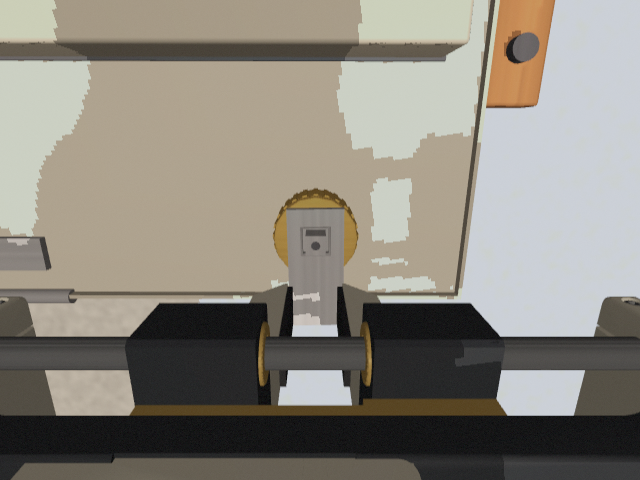

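Request:
move_arm --increments '[{"slide": [0,0,0],"twist": 0},{"slide": [0,0,0],"twist": 0},{"slide": [0,0,0],"twist": 0},{"slide": [0,0,0],"twist": 0},{"slide": [0,0,0],"twist": 0},{"slide": [0,0,0],"twist": 0},{"slide": [0,0,-0.004],"twist": 0},{"slide": [0,0,-0.004],"twist": 0},{"slide": [0,0,-0.006],"twist": 0},{"slide": [0,0,-0.006],"twist": 0}]' --gripper 0.005

```text
time_s: 5.7
position: [0.4628, -0.2583, 0.0466]
orientation: [[0.986, -0.169, 0.0], [-0.169, -0.986, -0.0], [0.0, 0.0, -1.0]]
wrist_force: [0.1, -0.1, -0.2]
opening: 0.0049
```

```bash
python3 - <<'E'
from h import *
st()
im=read_camera('wrist');  cv2.imwrite('pics/w4.png',im)
st()
E
```

```text
t 5.7 pos [ 0.4628 -0.2583  0.0466] open 0.0049 F [ 0.1 -0.1 -0.2]
[[0.986, -0.169, 0.0], [-0.169, -0.986, -0.0], [0.0, 0.0, -1.0]] q [ 26.9  27.2  -4.6 112.9   3.3  40.1 -79.5]
t 5.75 pos [ 0.4634 -0.2585  0.0475] open 0.0053 F [ 1.3 -0.1  1.1]
[[0.986, -0.169, 0.002], [-0.169, -0.986, -0.001], [0.002, 0.0, -1.0]] q [ 26.9  27.1  -4.6 112.8   3.3  40.1 -79.5]
```

View pics/w4.png

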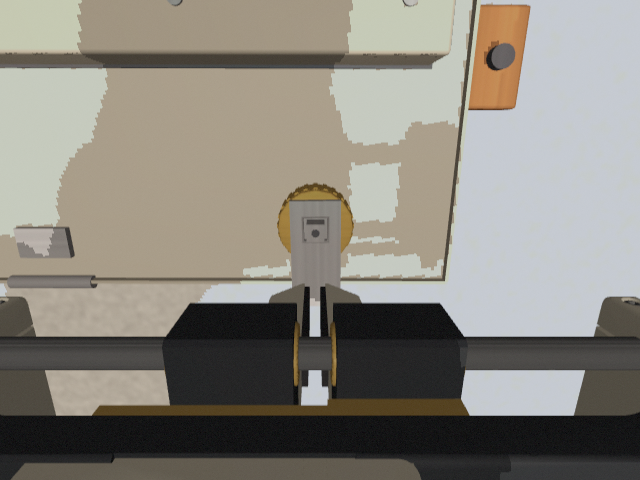

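```bash
python3 - <<'E'
from h import *
s=st()
p=np.array(s['position'])
for n in ['scene','top']:
    im=read_camera(n); c=calibration(n); q=proj(c,p); print(n,q,proj(c,p+[0,0,.019]))
    u,v=map(int,q); 
    u0,v0=max(0,u-70),max(0,v-70)
    z=cv2.resize(im[v0:v0+130,u0:u0+140],None,fx=5,fy=5,interpolation=cv2.INTER_CUBIC)
    cv2.drawMarker(z,(int((q[0]-u0)*5),int((q[1]-v0)*5)),(0,0,255),0,12)
    cv2.imwrite(f'pics/{n}5.png',z)
c=calibration('wrist'); print(proj(c,p),proj(c,p+[0,0,.019]))
print((np.array(c['R'])@p+c['t']))
st()
E
```

```text
t 5.75 pos [ 0.4634 -0.2585  0.0475] open 0.0053 F [ 1.3 -0.1  1.1]
[[0.986, -0.169, 0.002], [-0.169, -0.986, -0.001], [0.002, 0.0, -1.0]] q [ 26.9  27.1  -4.6 112.8   3.3  40.1 -79.5]
scene [164.01537359 329.77209995] [161.80073542 319.60519881]
top [480.18797621 320.95290795] [483.60082043 321.47625316]
[315.1937651  286.69750828] [315.23910914 302.8953154 ]
[0.00036067 0.02366654 0.19453963]
t 5.85 pos [ 0.4632 -0.2584  0.0466] open 0.0048 F [-0.8  0.2  0. ]
[[0.986, -0.169, 0.001], [-0.169, -0.986, -0.001], [0.001, 0.0, -1.0]] q [ 26.9  27.2  -4.6 112.9   3.3  40.  -79.5]
```

View pics/scene5.png

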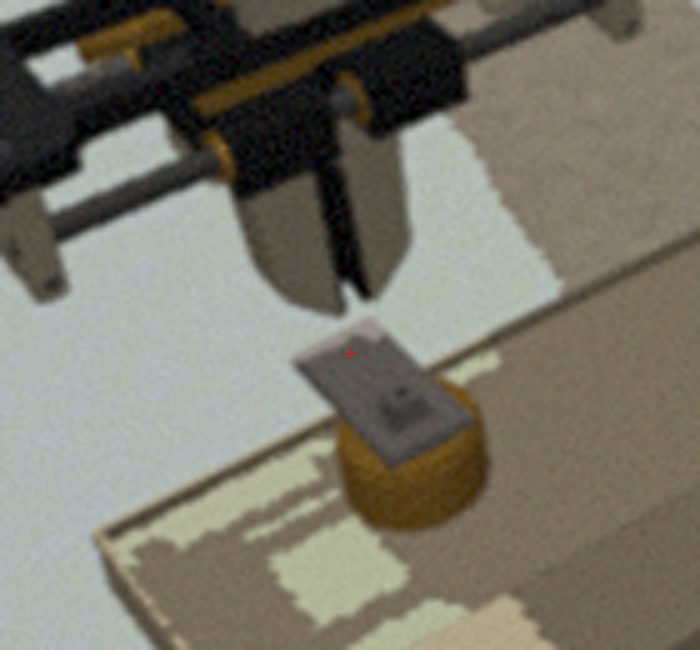

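View pics/top5.png

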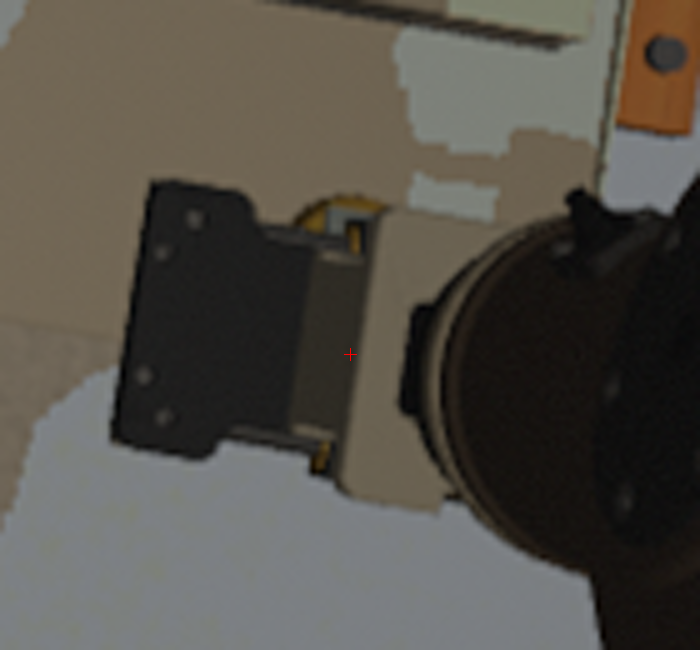

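Request:
move_arm --increments '[{"slide": [0,0,0],"twist": 0},{"slide": [0,0,0],"twist": 0},{"slide": [0,0,0],"twist": 0},{"slide": [0,0,0],"twist": 0},{"slide": [0,0,0],"twist": 0},{"slide": [0,0,0],"twist": 0},{"slide": [0,0,0],"twist": 0},{"slide": [0,0,0],"twist": 0},{"slide": [0,0,0.004],"twist": 0},{"slide": [0,0,0.004],"twist": 0}]' --gripper 0.06

```text
time_s: 6.85
position: [0.4628, -0.2582, 0.0377]
orientation: [[0.986, -0.169, 0.0], [-0.169, -0.986, -0.0], [0.0, 0.0, -1.0]]
wrist_force: [-0.3, -0.4, -0.1]
opening: 0.06
```

Request:
move_arm --increments '[{"slide": [0,0,0.004],"twist": 0},{"slide": [0,0,0.004],"twist": 0},{"slide": [0,0,0.004],"twist": 0},{"slide": [0,0,0.004],"twist": 0},{"slide": [0,0,0.003],"twist": 0},{"slide": [0,0,0.003],"twist": 0},{"slide": [0,0,0.002],"twist": 0},{"slide": [0,0,0],"twist": 0},{"slide": [0,0,0],"twist": 0},{"slide": [0,0,0],"twist": 0}]'

```text
time_s: 7.85
position: [0.4628, -0.2583, 0.0141]
orientation: [[0.986, -0.169, 0.0], [-0.169, -0.986, -0.0], [0.0, 0.0, -1.0]]
wrist_force: [0.1, 1.0, -0.5]
opening: 0.0601
```

```bash
python3 - <<'E'
from h import *
s=st()
p=np.array(s['position'])
z=[]
for n in ['scene','wrist']:
    im=read_camera(n); c=calibration(n); q=proj(c,p+[0,0,.02]); print(n,q)
    u,v=map(int,q); u0,v0=max(0,u-60),max(0,v-60)
    a=cv2.resize(im[v0:v0+120,u0:u0+120],(390,390),interpolation=cv2.INTER_CUBIC)
    cv2.drawMarker(a,(int((q[0]-u0)*3.25),int((q[1]-v0)*3.25)),(0,0,255),0,12); z.append(a)
cv2.imwrite('pics/sw6.png',np.hstack(z))
E
```

```text
t 7.85 pos [ 0.4628 -0.2583  0.0141] open 0.0601 F [ 0.1  1.  -0.5]
[[0.986, -0.169, 0.0], [-0.169, -0.986, -0.0], [0.0, 0.0, -1.0]] q [ 26.6  30.   -4.4 114.2   3.8  35.9 -79.9]
scene [165.43957979 336.54902911]
wrist [315.13247086 303.4865023 ]
```

View pics/sw6.png

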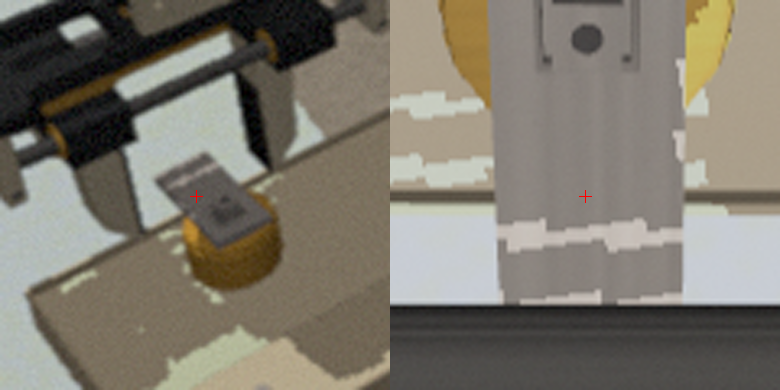

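Request:
move_arm --increments '[{"slide": [0,0,0.002],"twist": 0},{"slide": [0,0,0.001],"twist": 0},{"slide": [0,0,0],"twist": 0},{"slide": [0,0,0],"twist": 0},{"slide": [0,0,0],"twist": 0},{"slide": [0,0,0],"twist": 0},{"slide": [0,0,0],"twist": 0},{"slide": [0,0,0],"twist": 0},{"slide": [0,0,0],"twist": 0},{"slide": [0,0,0],"twist": 0}]' --gripper 0.01

```text
time_s: 8.95
position: [0.4627, -0.2582, 0.0109]
orientation: [[0.986, -0.169, -0.0], [-0.169, -0.986, -0.0], [-0.0, 0.0, -1.0]]
wrist_force: [-0.7, -0.5, 0.2]
opening: 0.0254
```

Request:
move_arm --increments '[{"slide": [0,0,-0.003],"twist": 0},{"slide": [0,0,-0.005],"twist": 0},{"slide": [0,0,-0.01],"twist": 0},{"slide": [0,0,-0.015],"twist": 0},{"slide": [0,0,-0.025],"twist": 0},{"slide": [0,0,-0.03],"twist": 0},{"slide": [0,0,-0.03],"twist": 0},{"slide": [0,0,-0.03],"twist": 0},{"slide": [0,0,-0.02],"twist": 0},{"slide": [0,0,-0.012],"twist": 0}]'

```text
time_s: 9.95
position: [0.4634, -0.2585, 0.1936]
orientation: [[0.986, -0.169, 0.003], [-0.169, -0.986, -0.001], [0.003, 0.001, -1.0]]
wrist_force: [1.8, -0.4, 0.1]
opening: 0.0249
```

```bash
python3 - <<'E'
from h import *
s=st(); p=np.array(s['position'])
C={};S={}
for n in ['scene','top','wrist']:
    im=read_camera(n); C[n]=calibration(n); cv2.imwrite(f'pics/{n}7.png',im)
    for k in ['cam_hole','cam_tongue']:
        r=spotter.tip_of(k,n); print(n,k,[(round(x['score'],2),np.round(np.array(x['at'])*[640,480],1).tolist()) for x in r[:2]])
st()
E
```

```text
t 9.95 pos [ 0.4634 -0.2585  0.1936] open 0.0249 F [ 1.8 -0.4  0.1]
[[0.986, -0.169, 0.003], [-0.169, -0.986, -0.001], [0.003, 0.001, -1.0]] q [ 27.3  16.8  -4.9 103.9   1.7  59.2 -78. ]
scene cam_hole [(0.9, [151.8, 230.9])]
scene cam_tongue [(0.64, [140.0, 221.8]), (0.36, [406.8, 242.5])]
top cam_hole [(0.42, [524.1, 304.5])]
top cam_tongue []
wrist cam_hole [(0.93, [317.3, 252.1])]
wrist cam_tongue [(0.93, [312.3, 315.5])]
t 10.4 pos [ 0.4622 -0.258   0.19  ] open 0.0251 F [-0.7  0.3 -1.5]
[[0.986, -0.169, -0.002], [-0.169, -0.986, 0.001], [-0.002, -0.0, -1.0]] q [ 27.3  17.1  -4.9 104.1   1.7  59.  -78. ]
```

View pics/scene7.png

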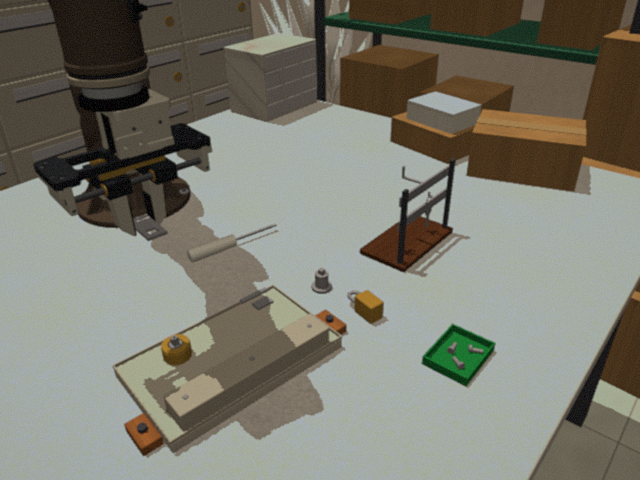

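View pics/wrist7.png

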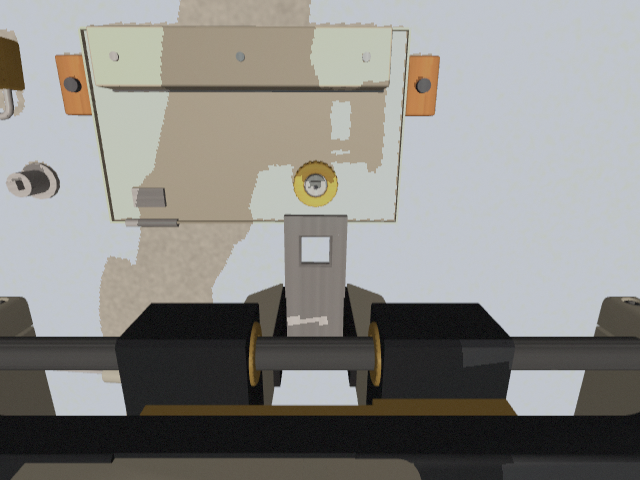

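```bash
python3 - <<'E'
from h import *
s=st(); p=np.array(s['position']);R=np.array(s['orientation'])
c=calibration('wrist')
w=ray(c,[315.5/640,249.5/480]); sc=ray(calibration('scene'),[151.8/640,230.9/480]); tp=ray(calibration('top'),[524.1/640,304.5/480])
for z in (.031,.033,.035): print(z,np.round(R.T@(atz(w,p[2]+z)-p),4))
for L in ([w,sc],[w,sc,tp],[sc,tp]):
    x,e=tri(L); print(np.round(x,4),np.round(e,1),'tool',np.round(R.T@(x-p),4))
# cam tilt check: near end of hole bar edge rows 
a=atz(w,p[2]+.035)
f=atz(ray(c,[316/640,214.5/480]),p[2]+.035); print('hole->far end',np.linalg.norm(f-a))
b0=atz(ray(c,[285.5/640,230/480]),p[2]+.035);b1=atz(ray(c,[346.5/640,230/480]),p[2]+.035);print('width',np.linalg.norm(b1-b0))
# lock
print('barrel top',atz(ray(c,[316/640,184/480]),.0415),'cap', [atz(ray(c,[u/640,185/480]),.042) for u in (293.5,338)])
E
```

```text
t 10.4 pos [ 0.4622 -0.258   0.19  ] open 0.0251 F [-0.7  0.3 -1.5]
[[0.986, -0.169, -0.002], [-0.169, -0.986, 0.001], [-0.002, -0.0, -1.0]] q [ 27.3  17.1  -4.9 104.1   1.7  59.  -78. ]
0.031 [ 0.0309  0.0002 -0.0311]
0.033 [ 0.0316  0.0002 -0.0331]
0.035 [ 0.0322  0.0002 -0.0351]
[ 0.4949 -0.2639  0.2282] [0.2 0.2] tool [ 0.0332  0.0003 -0.0382]
[ 0.4931 -0.2637  0.2269] [1.5 0.7 1.8] tool [ 0.0313  0.0004 -0.037 ]
[ 0.4921 -0.2636  0.2271] [1. 1.] tool [ 0.0303  0.0004 -0.0371]
hole->far end 0.014842087131057481
width 0.024872692160331694
barrel top [ 0.49447405 -0.26436296  0.0415    ] cap [array([ 0.49706346, -0.24449391,  0.042     ]), array([ 0.49035279, -0.28351283,  0.042     ])]
```

```bash
python3 - <<'E'
from h import *
e=plan([0.4925,-0.018,0.19],-5.5)
plan([0.5265,0.2226,0.185],-1.5,start=e)
E
```

```text
end [ 0.4925 -0.018   0.19  ] -5.52
[{"slide": [-0.0011, -0.0242, -0.0], "twist": -0.42}, {"slide": [-0.0009, -0.0241, -0.0], "twist": -0.42}, {"slide": [-0.0007, -0.0242, -0.0], "twist": -0.42}, {"slide": [-0.0005, -0.0242, -0.0], "twist": -0.42}, {"slide": [-0.0004, -0.0242, -0.0], "twist": -0.42}, {"slide": [-0.0001, -0.0242, -0.0], "twist": -0.42}, {"slide": [-0.0, -0.0242, -0.0], "twist": -0.42}, {"slide": [0.0001, -0.0242, -0.0], "twist": -0.42}, {"slide": [0.0004, -0.0242, -0.0], "twist": -0.42}, {"slide": [0.0005, -0.0241, -0.0], "twist": -0.42}]
end [0.5265 0.2226 0.185 ] -1.52
[{"slide": [0.0011, -0.0243, 0.0005], "twist": -0.4}, {"slide": [0.0012, -0.0243, 0.0005], "twist": -0.4}, {"slide": [0.0014, -0.0242, 0.0005], "twist": -0.4}, {"slide": [0.0016, -0.0243, 0.0005], "twist": -0.4}, {"slide": [0.0018, -0.0242, 0.0005], "twist": -0.4}, {"slide": [0.0019, -0.0242, 0.0005], "twist": -0.4}, {"slide": [0.0021, -0.0242, 0.0005], "twist": -0.4}, {"slide": [0.0022, -0.0242, 0.0005], "twist": -0.4}, {"slide": [0.0025, -0.0242, 0.0005], "twist": -0.4}, {"slide": [0.0026, -0.0242, 0.0005], "twist": -0.4}]
```

Request:
move_arm --increments '[{"slide": [-0.0011,-0.0242,0],"twist": -0.42},{"slide": [-0.0009,-0.0241,0],"twist": -0.42},{"slide": [-0.0007,-0.0242,0],"twist": -0.42},{"slide": [-0.0005,-0.0242,0],"twist": -0.42},{"slide": [-0.0004,-0.0242,0],"twist": -0.42},{"slide": [-0.0001,-0.0242,0],"twist": -0.42},{"slide": [0,-0.0242,0],"twist": -0.42},{"slide": [0.0001,-0.0242,0],"twist": -0.42},{"slide": [0.0004,-0.0242,0],"twist": -0.42},{"slide": [0.0005,-0.0241,0],"twist": -0.42}]'

```text
time_s: 11.4
position: [0.4928, -0.0173, 0.1905]
orientation: [[0.995, -0.096, -0.001], [-0.096, -0.995, -0.0], [-0.001, 0.0, -1.0]]
wrist_force: [0.8, -0.5, 0.2]
opening: 0.0252
```

Request:
move_arm --increments '[{"slide": [0.0011,-0.0243,0.0005],"twist": -0.4},{"slide": [0.0012,-0.0243,0.0005],"twist": -0.4},{"slide": [0.0014,-0.0242,0.0005],"twist": -0.4},{"slide": [0.0016,-0.0243,0.0005],"twist": -0.4},{"slide": [0.0018,-0.0242,0.0005],"twist": -0.4},{"slide": [0.0019,-0.0242,0.0005],"twist": -0.4},{"slide": [0.0021,-0.0242,0.0005],"twist": -0.4},{"slide": [0.0022,-0.0242,0.0005],"twist": -0.4},{"slide": [0.0025,-0.0242,0.0005],"twist": -0.4},{"slide": [0.0026,-0.0242,0.0005],"twist": -0.4}]'

```text
time_s: 12.4
position: [0.5269, 0.2232, 0.1853]
orientation: [[1.0, -0.026, -0.001], [-0.026, -1.0, -0.0], [-0.001, 0.0, -1.0]]
wrist_force: [0.4, 0.3, -0.8]
opening: 0.0251
```

Request:
move_arm --increments '[{"slide": [0,0,0],"twist": 0},{"slide": [0,0,0],"twist": 0},{"slide": [0,0,0],"twist": 0},{"slide": [0,0,0],"twist": 0},{"slide": [0,0,0],"twist": 0},{"slide": [0,0,0],"twist": 0},{"slide": [0,0,0],"twist": 0},{"slide": [0,0,0],"twist": 0},{"slide": [0,0,0],"twist": 0},{"slide": [0,0,0],"twist": 0}]'

```text
time_s: 13.4
position: [0.5271, 0.2224, 0.1859]
orientation: [[1.0, -0.026, 0.0], [-0.026, -1.0, -0.0], [0.0, 0.0, -1.0]]
wrist_force: [-0.2, 0.5, -0.4]
opening: 0.0253
```

```bash
python3 - <<'E'
from h import *
s=st(); p=np.array(s['position'])
for n in ['scene','top','wrist']:
    c=calibration(n);im=read_camera(n); cv2.imwrite(f'pics/{n}8.png',im)
    if n=='wrist': np.savez('w8.npz',R=c['R'],t=c['t'],p=p,o=s['orientation'])
    for k in ['cam_hole','hook_tip','hook_bend']:
        r=spotter.tip_of(k,n); print(n,k,[(round(x['score'],2),np.round(np.array(x['at'])*[640,480],1).tolist()) for x in r[:2]])
    if n!='top':
        q=(150,420) if n=='scene' else (260,150)
z1=cv2.imread('pics/scene8.png'); z2=cv2.imread('pics/wrist8.png')
cv2.imwrite('pics/s8z.png',cv2.resize(z1[100:230,330:480],None,fx=4.5,fy=4.5,interpolation=cv2.INTER_CUBIC))
st()
E
```

```text
t 13.4 pos [0.5271 0.2224 0.1859] open 0.0253 F [-0.2  0.5 -0.4]
[[1.0, -0.026, 0.0], [-0.026, -1.0, -0.0], [0.0, 0.0, -1.0]] q [ -14.6   22.3  -18.5   97.8    7.9   61.1 -127.2]
scene cam_hole [(0.58, [407.4, 244.0]), (0.51, [406.6, 132.6])]
scene hook_tip [(0.96, [404.0, 164.2])]
scene hook_bend [(0.63, [403.7, 178.1]), (0.22, [390.1, 132.2])]
top cam_hole [(0.47, [140.8, 247.2])]
top hook_tip [(0.71, [158.3, 252.9])]
top hook_bend [(0.88, [164.1, 252.8])]
wrist cam_hole [(0.94, [315.0, 250.9])]
wrist hook_tip [(0.56, [320.0, 216.2])]
wrist hook_bend [(0.94, [317.0, 208.2])]
t 14.0 pos [0.5271 0.2224 0.1859] open 0.0248 F [ 0.2 -0.4  0.1]
[[1.0, -0.027, -0.0], [-0.027, -1.0, -0.0], [-0.0, 0.0, -1.0]] q [ -14.6   22.3  -18.5   97.8    7.9   61.1 -127.2]
```

View pics/s8z.png

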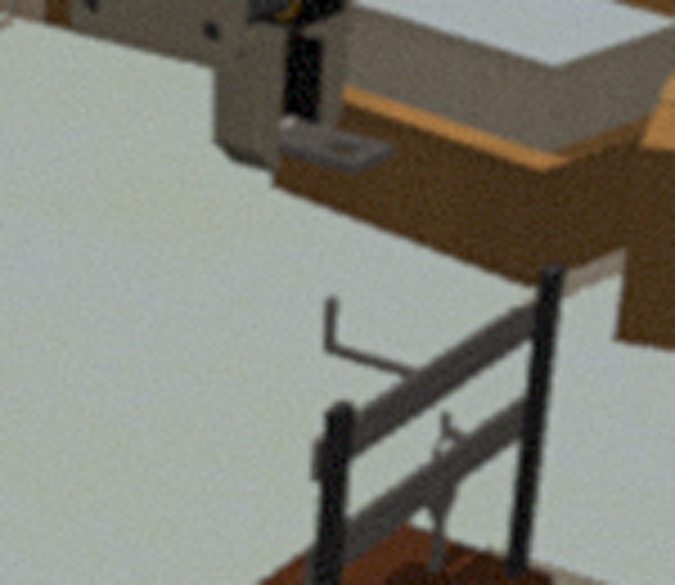

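View pics/wrist8.png

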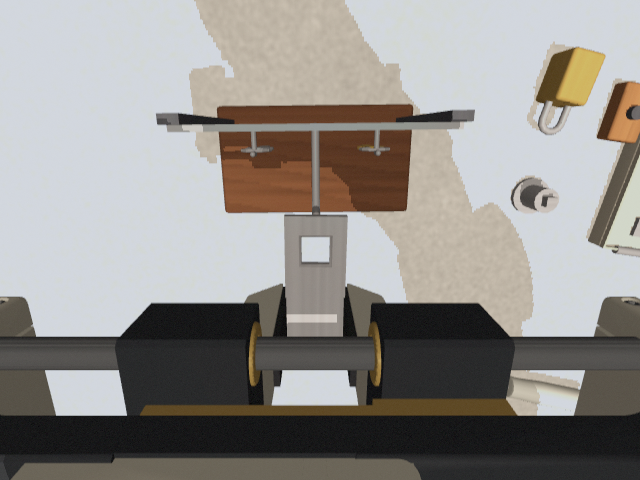

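```bash
python3 - <<'E'
from h import *
s=st(); p=np.array(s['position']);R=np.array(s['orientation'])
S,T,W=[calibration(n) for n in ('scene','top','wrist')]
r=lambda c,u,v: ray(c,[u/640,v/480])
tip=tri([r(S,403.8,166),r(T,157.8,252.9)]); print('tip',np.round(tip[0],4),np.round(tip[1],1))
tip2=tri([r(S,404,164.8),r(T,158.3,252.9)]); print('tip',np.round(tip2[0],4),np.round(tip2[1],1))
b=tri([r(S,402.9,177.3),r(T,163.3,252.5),r(W,316.5,209)]); print('bend',np.round(b[0],4),np.round(b[1],1))
h=tri([r(S,406.4,132.7),r(T,140.8,247.2),r(W,315.5,250)]); print('hole',np.round(h[0],4),np.round(h[1],1))
print('hole pred',np.round(p+R@[.0318,.0002,-.034],4))
print('proj bend guess in wrist', proj(W,[.558,.222,.135]),'tip in top',proj(T,[.558,.222,.1575]),'scene',proj(S,[.558,.222,.1575]),'hole proj top',proj(T,p+R@[.0318,.0002,-.034]),proj(S,p+R@[.0318,.0002,-.034]))
E
python3 - <<'E'
import cv2
a=cv2.imread('pics/top8.png'); cv2.imwrite('pics/t8z.png',cv2.resize(a[190:300,80:240],None,fx=4.5,fy=4.5,interpolation=cv2.INTER_CUBIC))
E
```

```text
t 14.0 pos [0.5271 0.2224 0.1859] open 0.0248 F [ 0.2 -0.4  0.1]
[[1.0, -0.027, -0.0], [-0.027, -1.0, -0.0], [-0.0, 0.0, -1.0]] q [ -14.6   22.3  -18.5   97.8    7.9   61.1 -127.2]
tip [0.5585 0.221  0.1566] [0.4 0.4]
tip [0.5588 0.2198 0.1593] [1. 1.]
bend [0.5594 0.22   0.135 ] [0.2 1.2 1.3]
hole [0.5595 0.2218 0.2206] [0.7 1.2 0.7]
hole pred [0.5588 0.2213 0.2199]
proj bend guess in wrist [314.25542498 209.29778806] tip in top [156.65165075 252.94059501] scene [403.65242035 165.31794284] hole proj top [142.07550069 248.34869956] [406.18195542 132.77098007]
```

View pics/t8z.png

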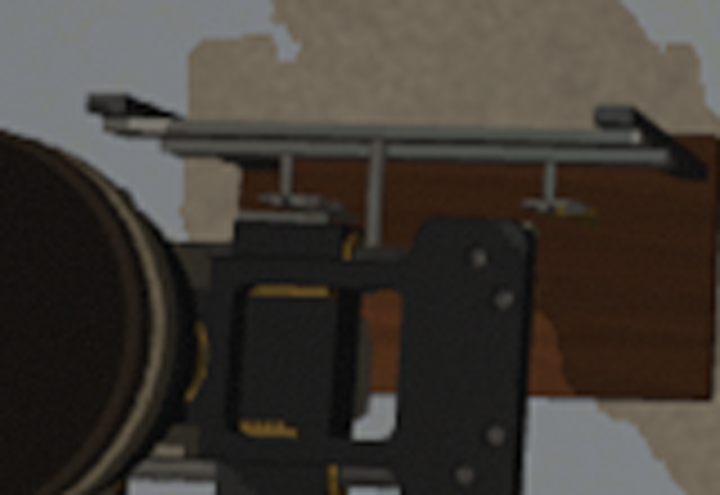

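Request:
move_arm --increments '[{"slide": [-0.0005,0.0005,0.007],"twist": 0},{"slide": [0,0,0.007],"twist": 0},{"slide": [0,0,0.007],"twist": 0},{"slide": [0,0,0.007],"twist": 0},{"slide": [0,0,0.007],"twist": 0},{"slide": [0,0,0.007],"twist": 0},{"slide": [0,0,0.006],"twist": 0},{"slide": [0,0,0.004],"twist": 0},{"slide": [0,0,0],"twist": 0},{"slide": [0,0,0],"twist": 0}]'

```text
time_s: 15.0
position: [0.5267, 0.222, 0.134]
orientation: [[1.0, -0.026, 0.0], [-0.026, -1.0, 0.0], [0.0, -0.0, -1.0]]
wrist_force: [0.1, 0.3, -0.6]
opening: 0.0249
```

```bash
python3 - <<'E'
from h import *
st()
a=read_camera('scene'); b=read_camera('wrist')
z1=cv2.resize(a[120:200,350:450],(500,400),interpolation=cv2.INTER_CUBIC)
z2=cv2.resize(b[200:280,270:360],(450,400),interpolation=cv2.INTER_CUBIC)[:,:300]
z2=cv2.resize(b[200:300,280:355],(300,400),interpolation=cv2.INTER_CUBIC)
cv2.imwrite('pics/sw9.png',np.hstack([z1,z2]))
st()
E
```

```text
t 15.0 pos [0.5267 0.222  0.134 ] open 0.0249 F [ 0.1  0.3 -0.6]
[[1.0, -0.026, 0.0], [-0.026, -1.0, 0.0], [0.0, -0.0, -1.0]] q [ -15.1   25.2  -18.1  101.5    9.3   54.7 -128.4]
t 15.1 pos [0.5268 0.2221 0.1343] open 0.0249 F [ 0.5  0.2 -0.8]
[[1.0, -0.026, 0.001], [-0.026, -1.0, 0.0], [0.001, -0.0, -1.0]] q [ -15.1   25.2  -18.1  101.5    9.3   54.7 -128.4]
```

View pics/sw9.png

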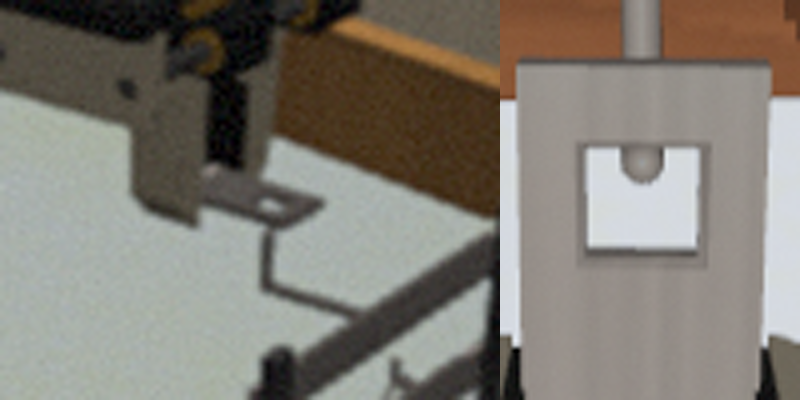

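```bash
python3 - <<'E'
from h import *
s=st(); p=np.array(s['position']);R=np.array(s['orientation']);W=calibration('wrist')
h=p+R@[.0318,.0002,-.034]; print('hole',h,proj(W,h+[0,0,.002]))
for x in (-4,-2,0,2): print(x,proj(W,[h[0]+x/1000,h[1],.1555]))
print(atz(ray(W,[315.2/640,240.5/480]),.1555))
E
```

```text
t 15.1 pos [0.5268 0.2221 0.1343] open 0.0249 F [ 0.5  0.2 -0.8]
[[1.0, -0.026, 0.001], [-0.026, -1.0, 0.0], [0.001, -0.0, -1.0]] q [ -15.1   25.2  -18.1  101.5    9.3   54.7 -128.4]
hole [0.5585615  0.22101926 0.16829196] [315.37149237 251.16098848]
-4 [315.57459802 249.1968959 ]
-2 [315.45692999 244.99601162]
0 [315.33843155 240.76548035]
2 [315.21909385 236.50498714]
[0.55868814 0.22107826 0.1555    ]
```

Request:
move_arm --increments '[{"slide": [0,0,0.004],"twist": 0},{"slide": [0,0,0.004],"twist": 0},{"slide": [0,0,0.004],"twist": 0},{"slide": [0,0,0.004],"twist": 0},{"slide": [0,0,0.004],"twist": 0},{"slide": [0,0,0.004],"twist": 0},{"slide": [0,0,0.003],"twist": 0},{"slide": [0,0,0],"twist": 0},{"slide": [0,0,0],"twist": 0},{"slide": [0,0,0],"twist": 0}]'

```text
time_s: 16.1
position: [0.5267, 0.222, 0.1071]
orientation: [[1.0, -0.026, 0.0], [-0.026, -1.0, 0.0], [0.0, -0.0, -1.0]]
wrist_force: [-0.3, -0.1, -1.1]
opening: 0.0249
```

```bash
python3 - <<'E'
from h import *
st()
a=read_camera('scene'); b=read_camera('wrist')
z1=cv2.resize(a[120:200,350:450],(500,400),interpolation=cv2.INTER_CUBIC)
z2=cv2.resize(b[200:300,280:355],(300,400),interpolation=cv2.INTER_CUBIC)
cv2.imwrite('pics/sw10.png',np.hstack([z1,z2]))
E
```

```text
t 16.1 pos [0.5267 0.222  0.1071] open 0.0249 F [-0.3 -0.1 -1.1]
[[1.0, -0.026, 0.0], [-0.026, -1.0, 0.0], [0.0, -0.0, -1.0]] q [ -15.4   26.9  -17.7  103.2   10.1   51.5 -129.2]
```

View pics/sw10.png

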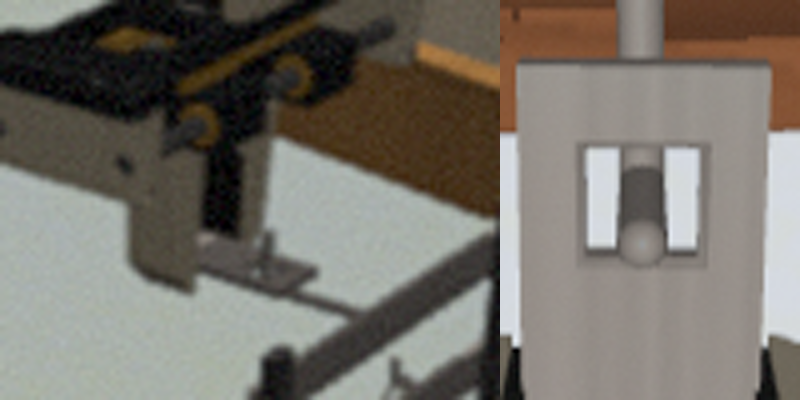

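Request:
move_arm --increments '[{"slide": [0,0,0],"twist": 0},{"slide": [0,0,0],"twist": 0},{"slide": [0,0,0],"twist": 0},{"slide": [0,0,0],"twist": 0},{"slide": [0,0,0],"twist": 0},{"slide": [0,0,0],"twist": 0},{"slide": [0,0,0],"twist": 0},{"slide": [0,0,0],"twist": 0},{"slide": [0,0,0],"twist": 0},{"slide": [0,0,0],"twist": 0}]' --gripper 0.08

```text
time_s: 17.2
position: [0.5265, 0.2219, 0.1069]
orientation: [[1.0, -0.027, -0.0], [-0.027, -1.0, -0.0], [-0.0, 0.0, -1.0]]
wrist_force: [0.6, 0.4, 0.1]
opening: 0.0802
```

```bash
python3 - <<'E'
from h import *
st()
a=read_camera('scene'); b=read_camera('wrist')
z1=cv2.resize(a[120:200,350:450],(500,400),interpolation=cv2.INTER_CUBIC)
z2=cv2.resize(b[200:300,280:355],(300,400),interpolation=cv2.INTER_CUBIC)
cv2.imwrite('pics/sw11.png',np.hstack([z1,z2]))
E
```

```text
t 17.2 pos [0.5265 0.2219 0.1069] open 0.0802 F [0.6 0.4 0.1]
[[1.0, -0.027, -0.0], [-0.027, -1.0, -0.0], [-0.0, 0.0, -1.0]] q [ -15.4   26.9  -17.7  103.2   10.1   51.5 -129.2]
```

View pics/sw11.png

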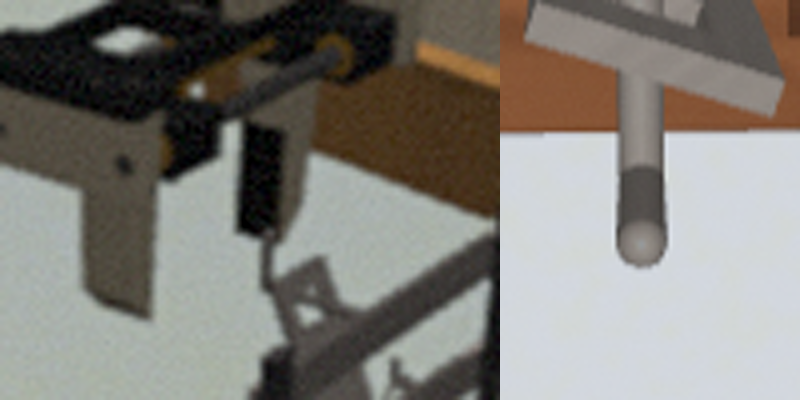

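Request:
move_arm --increments '[{"slide": [0,0,-0.004],"twist": 0},{"slide": [0,0,-0.008],"twist": 0},{"slide": [0,0,-0.01],"twist": 0},{"slide": [0,0,-0.012],"twist": 0},{"slide": [0,0,-0.012],"twist": 0},{"slide": [0,0,-0.012],"twist": 0},{"slide": [0,0,-0.012],"twist": 0},{"slide": [0,0,-0.01],"twist": 0},{"slide": [0,0,-0.01],"twist": 0},{"slide": [0,0,-0.003],"twist": 0}]'

```text
time_s: 18.3
position: [0.527, 0.2222, 0.2012]
orientation: [[1.0, -0.026, 0.001], [-0.026, -1.0, 0.001], [0.001, -0.001, -1.0]]
wrist_force: [0.6, 1.5, -0.5]
opening: 0.08
```

```bash
python3 - <<'E'
from h import *
st()
e=plan([0.50,-0.02,0.19],33)
plan([0.4938,-0.2645,0.17],68,start=e)
a=read_camera('scene')
cv2.imwrite('pics/s12.png',cv2.resize(a[120:260,330:480],None,fx=4,fy=4,interpolation=cv2.INTER_CUBIC))
E
```

```text
t 18.3 pos [0.527  0.2222 0.2012] open 0.08 F [ 0.6  1.5 -0.5]
[[1.0, -0.026, 0.001], [-0.026, -1.0, 0.001], [0.001, -0.001, -1.0]] q [ -14.5   21.5  -18.6   96.8    7.6   62.9 -126.9]
end [ 0.5    -0.0201  0.19  ] 32.98
[{"slide": [-0.0021, 0.0243, 0.0011], "twist": -3.45}, {"slide": [-0.0035, 0.0241, 0.0011], "twist": -3.45}, {"slide": [-0.0049, 0.0239, 0.0012], "twist": -3.45}, {"slide": [-0.0064, 0.0235, 0.0011], "twist": -3.45}, {"slide": [-0.0078, 0.0231, 0.0011], "twist": -3.45}, {"slide": [-0.0092, 0.0225, 0.0011], "twist": -3.45}, {"slide": [-0.0105, 0.022, 0.0012], "twist": -3.45}, {"slide": [-0.0118, 0.0213, 0.0011], "twist": -3.45}, {"slide": [-0.0131, 0.0206, 0.0011], "twist": -3.45}, {"slide": [-0.0143, 0.0198, 0.0011], "twist": -3.45}]
end [ 0.4938 -0.2645  0.17  ] 67.98
[{"slide": [-0.0138, 0.0202, 0.002], "twist": -3.5}, {"slide": [-0.0151, 0.0193, 0.002], "twist": -3.5}, {"slide": [-0.0161, 0.0183, 0.002], "twist": -3.5}, {"slide": [-0.0173, 0.0173, 0.002], "twist": -3.5}, {"slide": [-0.0183, 0.0162, 0.002], "twist": -3.5}, {"slide": [-0.0193, 0.0151, 0.002], "twist": -3.5}, {"slide": [-0.0201, 0.0139, 0.002], "twist": -3.5}, {"slide": [-0.0209, 0.0126, 0.002], "twist": -3.5}, {"slide": [-0.0217, 0.0113, 0.002], "twist": -3.5}, {"slide": [-0.0223, 0.01, 0.002], "twist": -3.5}]
```

View pics/s12.png

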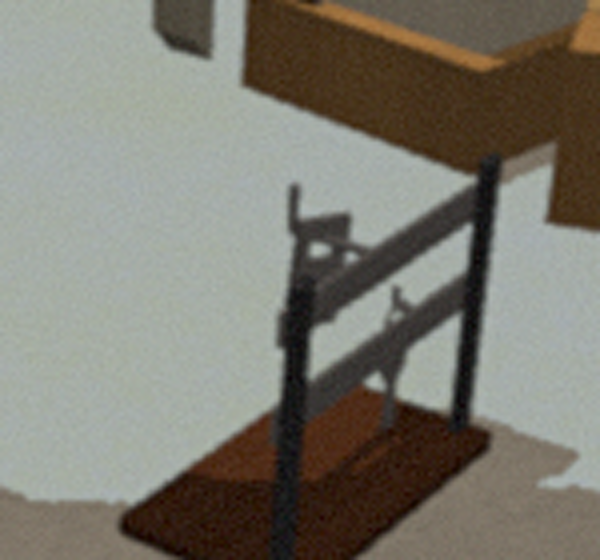

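The cam hangs freely on the long hook (hook tip at about (294,185) in the crop, cam hole around the level wire). Going back to the lock.

Request:
move_arm --increments '[{"slide": [-0.0021,0.0243,0.0011],"twist": -3.45},{"slide": [-0.0035,0.0241,0.0011],"twist": -3.45},{"slide": [-0.0049,0.0239,0.0012],"twist": -3.45},{"slide": [-0.0064,0.0235,0.0011],"twist": -3.45},{"slide": [-0.0078,0.0231,0.0011],"twist": -3.45},{"slide": [-0.0092,0.0225,0.0011],"twist": -3.45},{"slide": [-0.0105,0.022,0.0012],"twist": -3.45},{"slide": [-0.0118,0.0213,0.0011],"twist": -3.45},{"slide": [-0.0131,0.0206,0.0011],"twist": -3.45},{"slide": [-0.0143,0.0198,0.0011],"twist": -3.45}]'

```text
time_s: 19.35
position: [0.499, -0.0213, 0.1882]
orientation: [[0.837, 0.546, -0.001], [0.546, -0.837, -0.0], [-0.001, -0.0, -1.0]]
wrist_force: [-0.2, 0.0, -0.3]
opening: 0.0802
```

Request:
move_arm --increments '[{"slide": [-0.0138,0.0202,0.002],"twist": -3.5},{"slide": [-0.0151,0.0193,0.002],"twist": -3.5},{"slide": [-0.0161,0.0183,0.002],"twist": -3.5},{"slide": [-0.0173,0.0173,0.002],"twist": -3.5},{"slide": [-0.0183,0.0162,0.002],"twist": -3.5},{"slide": [-0.0193,0.0151,0.002],"twist": -3.5},{"slide": [-0.0201,0.0139,0.002],"twist": -3.5},{"slide": [-0.0209,0.0126,0.002],"twist": -3.5},{"slide": [-0.0217,0.0113,0.002],"twist": -3.5},{"slide": [-0.0223,0.01,0.002],"twist": -3.5}]'

```text
time_s: 20.35
position: [0.493, -0.2657, 0.1681]
orientation: [[0.373, 0.928, -0.001], [0.928, -0.373, 0.0], [0.0, -0.001, -1.0]]
wrist_force: [0.2, -0.1, -0.1]
opening: 0.0799
```

Request:
move_arm --increments '[{"slide": [0,0,0],"twist": 0},{"slide": [0,0,0],"twist": 0},{"slide": [0,0,0],"twist": 0},{"slide": [0,0,0],"twist": 0},{"slide": [0,0,0],"twist": 0},{"slide": [0,0,0],"twist": 0},{"slide": [0,0,0],"twist": 0},{"slide": [0,0,0],"twist": 0},{"slide": [0,0,0],"twist": 0},{"slide": [0,0,0],"twist": 0}]' --gripper 0.06

```text
time_s: 21.35
position: [0.4934, -0.2648, 0.1687]
orientation: [[0.375, 0.927, -0.0], [0.927, -0.375, -0.0], [-0.0, 0.0, -1.0]]
wrist_force: [-0.1, -0.8, 0.6]
opening: 0.0605
```

```bash
python3 - <<'E'
from h import *
s=st(); p=np.array(s['position']);R=np.array(s['orientation'])
c=calibration('wrist'); b=read_camera('wrist'); cv2.imwrite('pics/w13.png',b)
r=spotter.tip_of('cap_mid','wrist'); print([(round(x['score'],2),np.round(np.array(x['at'])*[640,480],1).tolist(),np.round(atz(ray(c,x['at']),.03),4)) for x in r[:2]])
q=proj(c,[.4938,-.2645,.0525]); print(q)
u0,v0=int(q[0])-50,int(q[1])-50
cv2.imwrite('pics/w13z.png',cv2.resize(b[v0:v0+100,u0:u0+100],None,fx=6,fy=6,interpolation=cv2.INTER_CUBIC)); print(u0,v0)
E
```

```text
t 21.35 pos [ 0.4934 -0.2648  0.1687] open 0.0605 F [-0.1 -0.8  0.6]
[[0.375, 0.927, -0.0], [0.927, -0.375, -0.0], [-0.0, 0.0, -1.0]] q [ 38.6  22.5 -21.3 100.6   9.4  58.6  -8.2]
[(0.89, [310.2, 220.2], array([ 0.491 , -0.2612,  0.03  ]))]
[314.57395892 228.89907431]
264 178
```

View pics/w13z.png

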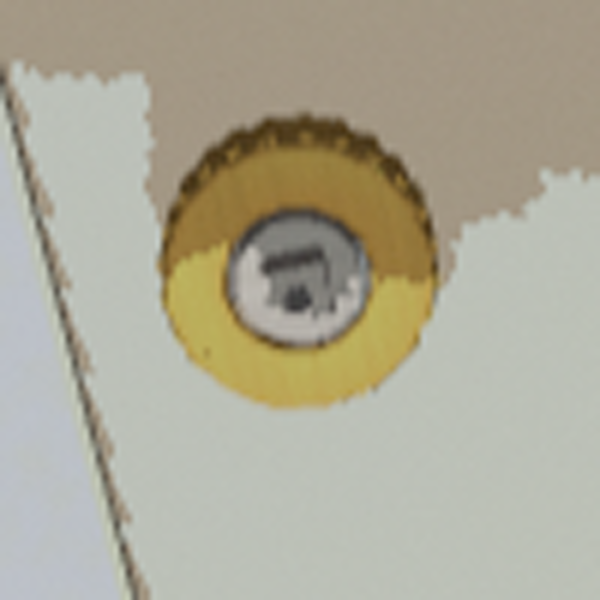

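View pics/w13.png

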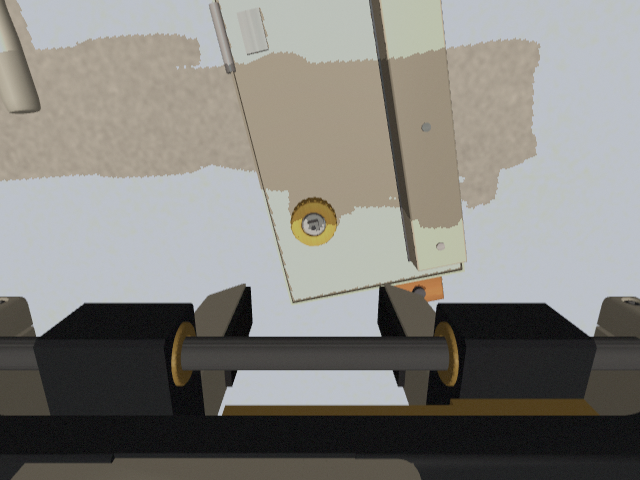

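```bash
python3 - <<'E'
from h import *
s=st(); p=np.array(s['position']);R=np.array(s['orientation'])
c=calibration('wrist')
for u,v in ((299,278),(301,279)):
    x=atz(ray(c,[(264+u/6)/640,(178+v/6)/480]),.042); print(x,'tool',R.T@(x-p))
E
```

```text
t 21.45 pos [ 0.4934 -0.2648  0.1687] open 0.0599 F [ 0.3 -0.5 -0.1]
[[0.375, 0.927, -0.0], [0.927, -0.375, -0.0], [-0.0, -0.0, -1.0]] q [ 38.6  22.5 -21.3 100.6   9.4  58.6  -8.2]
[ 0.49367626 -0.26311079  0.042     ] tool [ 0.00168697 -0.00034517  0.1267078 ]
[ 0.49388608 -0.26335513  0.042     ] tool [ 1.53911727e-03 -5.90439110e-05  1.26707807e-01]
```

Request:
move_arm --increments '[{"slide": [0.0008,0,0.014],"twist": 0},{"slide": [0,0,0.016],"twist": 0},{"slide": [0,0,0.016],"twist": 0},{"slide": [0,0,0.016],"twist": 0},{"slide": [0,0,0.016],"twist": 0},{"slide": [0,0,0.016],"twist": 0},{"slide": [0,0,0.016],"twist": 0},{"slide": [0,0,0.014],"twist": 0},{"slide": [0,0,0.01],"twist": 0},{"slide": [0,0,0.006],"twist": 0}]'

```text
time_s: 22.45
position: [0.4934, -0.2639, 0.0279]
orientation: [[0.375, 0.927, -0.001], [0.927, -0.375, 0.0], [0.0, -0.001, -1.0]]
wrist_force: [-0.9, 0.0, -0.3]
opening: 0.0599
```

Request:
move_arm --increments '[{"slide": [0,0,0.004],"twist": 0},{"slide": [0,0,0.004],"twist": 0},{"slide": [0,0,0.004],"twist": 0},{"slide": [0,0,0.003],"twist": 0},{"slide": [0,0,0.003],"twist": 0},{"slide": [0,0,0.002],"twist": 0},{"slide": [0,0,0.002],"twist": 0},{"slide": [0,0,0],"twist": 0},{"slide": [0,0,0],"twist": 0},{"slide": [0,0,0],"twist": 0}]'

```text
time_s: 23.45
position: [0.4938, -0.264, 0.0068]
orientation: [[0.375, 0.927, 0.0], [0.927, -0.375, -0.0], [-0.0, 0.0, -1.0]]
wrist_force: [0.1, -0.2, 0.2]
opening: 0.0599
```

```bash
python3 - <<'E'
from h import *
st()
a=read_camera('scene'); b=read_camera('wrist')
z1=cv2.resize(a[290:390,110:235],(500,400),interpolation=cv2.INTER_CUBIC)
z2=cv2.resize(b[200:400,240:390],(300,400),interpolation=cv2.INTER_CUBIC)
cv2.imwrite('pics/sw14.png',np.hstack([z1,z2]))
E
```

```text
t 23.45 pos [ 0.4938 -0.264   0.0068] open 0.0599 F [ 0.1 -0.2  0.2]
[[0.375, 0.927, 0.0], [0.927, -0.375, -0.0], [-0.0, 0.0, -1.0]] q [ 35.4  33.9 -17.8 109.3  15.7  39.2 -13.8]
```

View pics/sw14.png

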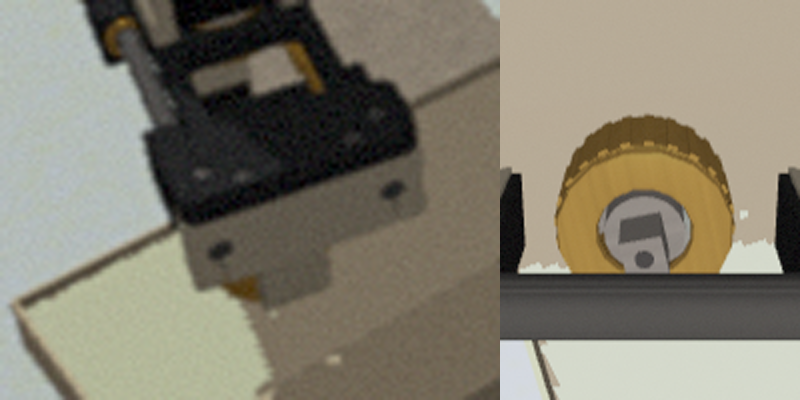

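Request:
move_arm --increments '[{"slide": [0,0,0.002],"twist": 0},{"slide": [0,0,0],"twist": 0},{"slide": [0,0,0],"twist": 0},{"slide": [0,0,0],"twist": 0},{"slide": [0,0,0],"twist": 0},{"slide": [0,0,0],"twist": 0},{"slide": [0,0,0],"twist": 0},{"slide": [0,0,0],"twist": 0},{"slide": [0,0,0],"twist": 0},{"slide": [0,0,0],"twist": 0}]' --gripper 0.02

```text
time_s: 24.55
position: [0.4936, -0.2639, 0.0047]
orientation: [[0.375, 0.927, -0.0], [0.927, -0.375, 0.0], [0.0, -0.0, -1.0]]
wrist_force: [-1.4, 1.3, 0.4]
opening: 0.0393
```

```bash
python3 - <<'E'
from h import *
s=st();print(s['moment'])
E
```

```text
t 24.55 pos [ 0.4936 -0.2639  0.0047] open 0.0393 F [-1.4  1.3  0.4]
[[0.375, 0.927, -0.0], [0.927, -0.375, 0.0], [0.0, -0.0, -1.0]] q [ 35.4  34.1 -17.8 109.4  15.8  38.9 -13.9]
[ 0.47290206  0.1765935  -0.11122399]
```

Request:
move_arm --increments '[{"slide": [0,0,0],"twist": -1.2},{"slide": [0,0,0],"twist": -1.2},{"slide": [0,0,0],"twist": -1.2},{"slide": [0,0,0],"twist": -1.2},{"slide": [0,0,0],"twist": -1.2},{"slide": [0,0,0],"twist": -1.2},{"slide": [0,0,0],"twist": -1.2},{"slide": [0,0,0],"twist": -1.2},{"slide": [0,0,0],"twist": 0},{"slide": [0,0,0],"twist": 0}]'

```text
time_s: 25.55
position: [0.4935, -0.2639, 0.0046]
orientation: [[0.215, 0.977, -0.0], [0.977, -0.215, 0.0], [0.0, -0.0, -1.0]]
wrist_force: [-1.7, 4.1, 0.3]
opening: 0.0391
```

```bash
python3 - <<'E'
from h import *
s=st();print(s['moment'])
E
```

```text
t 25.55 pos [ 0.4935 -0.2639  0.0046] open 0.0391 F [-1.7  4.1  0.3]
[[0.215, 0.977, -0.0], [0.977, -0.215, 0.0], [0.0, -0.0, -1.0]] q [ 37.2  34.4 -20.4 109.2  18.   39.5  -6.3]
[ 0.99152075  0.36947104 -0.62222908]
```

Request:
move_arm --increments '[{"slide": [0,0,0],"twist": 1.2},{"slide": [0,0,0],"twist": 1.2},{"slide": [0,0,0],"twist": 1.2},{"slide": [0,0,0],"twist": 1.2},{"slide": [0,0,0],"twist": 2},{"slide": [0,0,0],"twist": 2},{"slide": [0,0,0],"twist": 2},{"slide": [0,0,0],"twist": 2},{"slide": [0,0,0],"twist": 2},{"slide": [0,0,0],"twist": 2}]'

```text
time_s: 26.55
position: [0.4936, -0.2645, 0.0047]
orientation: [[0.491, 0.871, -0.0], [0.871, -0.491, -0.0], [-0.0, 0.0, -1.0]]
wrist_force: [-1.9, -0.5, -1.3]
opening: 0.039
```

```bash
python3 - <<'E'
from h import *
s=st();print(s['moment'])
E
```

```text
t 26.55 pos [ 0.4936 -0.2645  0.0047] open 0.039 F [-1.9 -0.5 -1.3]
[[0.491, 0.871, -0.0], [0.871, -0.491, -0.0], [-0.0, 0.0, -1.0]] q [ 34.   33.8 -15.8 109.5  14.1  38.5 -19.7]
[ 0.018592    0.47666203 -0.02316826]
```

Request:
move_arm --increments '[{"slide": [0,0,0],"twist": 5},{"slide": [0,0,0],"twist": 5},{"slide": [0,0,0],"twist": 5},{"slide": [0,0,0],"twist": 5},{"slide": [0,0,0],"twist": 5},{"slide": [0,0,0],"twist": 5},{"slide": [0,0,0],"twist": 5},{"slide": [0,0,0],"twist": 5},{"slide": [0,0,0],"twist": 5},{"slide": [0,0,0],"twist": 5}]'

```text
time_s: 27.55
position: [0.4936, -0.2643, 0.0048]
orientation: [[0.983, 0.182, 0.0], [0.182, -0.983, -0.0], [-0.0, 0.0, -1.0]]
wrist_force: [-1.9, 0.5, -0.6]
opening: 0.0393
```

```bash
python3 - <<'E'
from h import *
s=st();print(s['moment'])
E
```

```text
t 27.55 pos [ 0.4936 -0.2643  0.0048] open 0.0393 F [-1.9  0.5 -0.6]
[[0.983, 0.182, 0.0], [0.182, -0.983, -0.0], [-0.0, 0.0, -1.0]] q [ 24.2  32.8  -2.1 110.4   2.   36.9 -58.6]
[0.10443816 0.62001488 0.01811343]
```

Request:
move_arm --increments '[{"slide": [0,0,0],"twist": 7},{"slide": [0,0,0],"twist": 7},{"slide": [0,0,0],"twist": 7},{"slide": [0,0,0],"twist": 7},{"slide": [0,0,0],"twist": 7},{"slide": [0,0,0],"twist": 7},{"slide": [0,0,0],"twist": 7},{"slide": [0,0,0],"twist": 7},{"slide": [0,0,0],"twist": 7},{"slide": [0,0,0],"twist": 6}]'

```text
time_s: 28.55
position: [0.4936, -0.2642, 0.0048]
orientation: [[0.522, -0.853, -0.0], [-0.853, -0.522, -0.0], [0.0, 0.0, -1.0]]
wrist_force: [-3.1, -0.6, -1.4]
opening: 0.0392
```

```bash
python3 - <<'E'
from h import *
s=st();print(s['moment'])
R=np.array(s['orientation']);print(np.degrees(np.arctan2(R[1,0],R[0,0])))
E
```

```text
t 28.55 pos [ 0.4936 -0.2642  0.0048] open 0.0392 F [-3.1 -0.6 -1.4]
[[0.522, -0.853, -0.0], [-0.853, -0.522, -0.0], [0.0, 0.0, -1.0]] q [  10.5   33.5   17.1  111.6  -15.6   37.1 -111.1]
[0.17311513 0.66148055 0.03340736]
-58.56606830071795
```

Turned free, cap at about 132°. Test lift by a few millimetres.

Request:
move_arm --increments '[{"slide": [0,0,0],"twist": 0},{"slide": [0,0,-0.001],"twist": 0},{"slide": [0,0,-0.001],"twist": 0},{"slide": [0,0,-0.001],"twist": 0},{"slide": [0,0,-0.001],"twist": 0},{"slide": [0,0,-0.001],"twist": 0},{"slide": [0,0,-0.001],"twist": 0},{"slide": [0,0,-0.001],"twist": 0},{"slide": [0,0,0],"twist": 0},{"slide": [0,0,0],"twist": 0}]'

```text
time_s: 29.55
position: [0.4937, -0.2641, 0.0118]
orientation: [[0.527, -0.85, 0.0], [-0.85, -0.527, -0.0], [0.0, -0.0, -1.0]]
wrist_force: [-2.3, 0.5, -0.3]
opening: 0.0389
```

```bash
python3 - <<'E'
from h import *
s=st();print(s['moment'])
b=read_camera('wrist'); cv2.imwrite('pics/w15.png',b[180:480,170:470])
E
```

```text
t 29.55 pos [ 0.4937 -0.2641  0.0118] open 0.0389 F [-2.3  0.5 -0.3]
[[0.527, -0.85, 0.0], [-0.85, -0.527, -0.0], [0.0, -0.0, -1.0]] q [  10.3   32.9   17.3  111.4  -15.2   37.9 -111.1]
[ 0.27112561  0.5358492  -0.01093888]
```

View pics/w15.png

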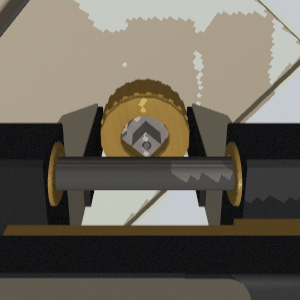

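Request:
move_arm --increments '[{"slide": [0,0,-0.003],"twist": 0},{"slide": [0,0,-0.005],"twist": 0},{"slide": [0,0,-0.007],"twist": 0},{"slide": [0,0,-0.01],"twist": 0},{"slide": [0,0,-0.014],"twist": 0},{"slide": [0,0,-0.016],"twist": 0},{"slide": [0,0,-0.016],"twist": 0},{"slide": [0,0,-0.012],"twist": 0},{"slide": [0,0,-0.007],"twist": 0},{"slide": [0,0,-0.003],"twist": 0}]'

```text
time_s: 30.6
position: [0.4941, -0.2642, 0.1057]
orientation: [[0.527, -0.85, 0.001], [-0.85, -0.527, -0.0], [0.001, -0.001, -1.0]]
wrist_force: [0.6, -0.5, -0.7]
opening: 0.0387
```

Request:
move_arm --increments '[{"slide": [0,0,0],"twist": 0},{"slide": [0,0,0],"twist": 0},{"slide": [0,0,0],"twist": 0},{"slide": [0,0,0],"twist": 0},{"slide": [0,0,0],"twist": 0},{"slide": [0,0,0],"twist": 0},{"slide": [0,0,0],"twist": 0},{"slide": [0,0,0],"twist": 0},{"slide": [0,0,0],"twist": 0},{"slide": [0,0,0],"twist": 0}]'

```text
time_s: 31.6
position: [0.4937, -0.264, 0.1047]
orientation: [[0.527, -0.85, 0.0], [-0.85, -0.527, -0.0], [0.0, -0.0, -1.0]]
wrist_force: [0.6, -0.5, -2.0]
opening: 0.0392
```

```bash
python3 - <<'E'
from h import *
s=st();print(s['moment'])
C={}
for n in ['scene','top','wrist']:
    C[n]=calibration(n); b=read_camera(n); cv2.imwrite(f'pics/{n}16.png',b)
    r=spotter.tip_of('cap_mid',n); print(n,[(round(x['score'],2),np.round(np.array(x['at'])*[640,480],1).tolist()) for x in r[:2]])
    C[n+'r']=r[0]['at'] if r else None
L=[ray(C[n],C[n+'r']) for n in ('scene','wrist') if C[n+'r'] is not None]
if len(L)==2: print(tri(L))
st()
E
```

```text
t 31.6 pos [ 0.4937 -0.264   0.1047] open 0.0392 F [ 0.6 -0.5 -2. ]
[[0.527, -0.85, 0.0], [-0.85, -0.527, -0.0], [0.0, -0.0, -1.0]] q [   7.6   25.5   20.6  107.4  -11.5   49.2 -114.2]
[ 0.09284851 -0.00795741 -0.02641117]
scene [(0.6, [164.2, 297.8])]
top [(0.63, [498.2, 301.3])]
wrist [(0.82, [315.6, 307.9])]
(array([ 0.49155909, -0.26263201,  0.12308007]), [np.float64(1.5132087583021512), np.float64(1.5132087583022045)])
t 31.9 pos [ 0.4937 -0.264   0.1047] open 0.039 F [ 0.7  0.2 -1. ]
[[0.527, -0.85, 0.0], [-0.85, -0.527, -0.0], [0.0, -0.0, -1.0]] q [   7.6   25.5   20.6  107.4  -11.5   49.2 -114.2]
```

View pics/scene16.png

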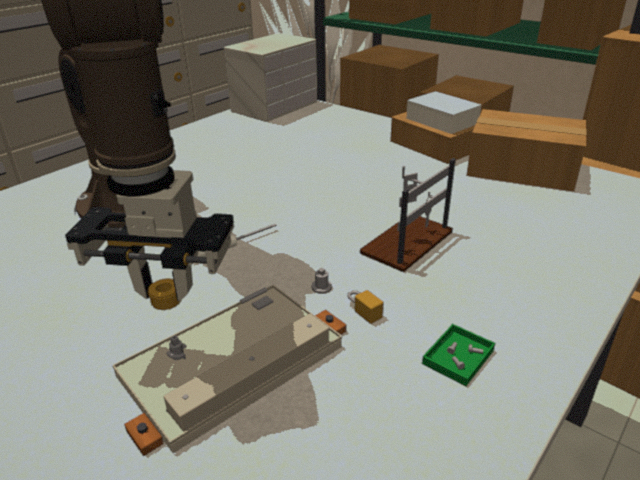

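View pics/wrist16.png

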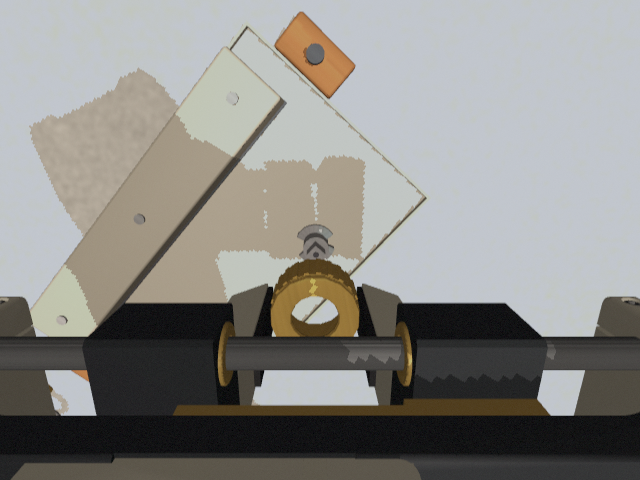

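```bash
python3 - <<'E'
from h import *
finish_job(); st()
E
```

```text
the job is handed in; nothing more can be done
the job is handed in; nothing more can be done
```

The job is done and handed in at about 32 s of the 58 s allowed.

- **Cam:** It is off the lock and hangs by its hole on the long hook, released. It was still there in the last scene picture.
- **Cap:** The thread is left-handed. Turned anticlockwise (seen from above) it hit a stop. Clockwise it turned freely to about 132°, and a 7 mm test lift met almost no force. The arm then raised it 100 mm straight up. The gripper still held it there, 39 mm open for the 40 mm cap.
- **Spare lock and padlock:** Both stand where they were in the last pictures.

**Checks that disagreed:**
- The fingers really end about 20 mm short of the reported tool point. My first grasp closed above the cam and missed it without moving it. I measured the gap in the pictures and allowed for it from then on.
- The last height measured for the cap's middle was 123 mm, against 130 mm worked out from the arm's travel. I put the difference down to the spread in the network's readings and did not follow it up.

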